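Start and screw home a camera's dust cap

TASK

The screw-on dust cap of the upward-looking inspection camera has only been set loosely on its barrel, with its lugs standing on top of the thread. Without taking the cap off, turn it gently backward (anticlockwise seen from above) until you feel it drop at the thread start, then screw it forward (clockwise) until it sits fully down, level and snug against the thread, and let go. Do not press hard or force it against a stop, and leave the things around it alone.

Things in the scene. Friction and masses are not known exactly. Their poses are not given: they have to be found in the camera images.
- rim (a point): Centre of the rim of the camera's upright round barrel, fixed on the station, 104 mm above the table; z is up. Below it, hidden by the cap, is the threaded neck (52 mm over the thread): a coarse thread with three equal starts 120 degrees apart. The angle at which the neck is clamped differs from run to run and is not given.
- station: The camera station, fixed to the table; origin at the centre of its underside, 104 mm below rim. Base plate 170 x 140 x 12 mm, grey housing 105 x 105 mm up to 60 mm height, round metal shoulder of 62 mm diameter up to 77 mm height, then the neck. Contact force on the cap must stay under 40 N (all contacts added up).
- cap_grip (a point): Middle of the grip bar on top of the grey dust cap, on the cap's axis. The bar is 50 mm long along the point's x, 14 mm thick along its y, 26 mm high (13 mm above and below the point). Height above rim: 31 mm at the start (lugs on top of the thread, level), 22 mm once dropped in at a thread start, 17 mm fully down.
- cap: The cap, about 120 g; origin 17 mm below cap_grip. Disc of 62 mm under the bar, skirt to 41.5 mm below cap_grip (fully down it ends 2.5 mm above the shoulder), three inner lugs, 1.5 mm sideways play on the neck. Held loosely (some 3 mm free across the bar) it sinks by its own weight as it is turned; clamped hard it hangs from the gripper.
- cap_skirt (a point): Centre of the skirt's lower edge, 41.5 mm below cap_grip. Turned backward (anticlockwise) by 20 to 72 degrees the cap comes to a thread start and can drop 9 mm; this place is 16 degrees wide, then a blunt block stops backward turning. It may first hang tilted on one lug: a bit more backward turn or a jiggle levels it. Turned forward before the drop the lugs run against a block too.
- shoulder (a point): Centre of the shoulder's top face, 27 mm below rim. After the drop, 50 to 76 degrees of forward (clockwise) turn bring the cap fully down, sinking 0.1 mm per degree; some 12 degrees later the thread clamps it: the torque, until then almost nil, rises by about 0.05 N m per degree. Snug is 0.12 to 0.3 N m; it then stays held when let go.
- tray: Bystander: blue open tray, 240 x 170 x 60 mm, with metal lens barrels, beside the station; origin at the centre of its underside.
- bottle: Bystander: white plastic bottle, 60 mm diameter, 150 mm tall; origin at the centre of its underside.
- driver: Bystander: screwdriver with grey handle, lying on the table; origin at its middle underside.
Mind the look-alikes: they are no part of the job. Of the things like the cap, leave any that is yellow; of the rest the smaller one is meant.

How it is judged:
By the outcome, as a careful person would: the job done as asked, in the order asked, and still so for the second after the job is handed in, with the robot touching nothing.
It also fails if it takes over 69 s, if anything falls off the work surface, if the arm or the gripper's body presses on something with over 40 N, if the wrist force passes 120 N, or if a joint passes its speed limit or range.

ROBOT

A 6-joint arm with a two-finger parallel gripper is mounted at the origin on the work surface. World frame = base frame: x ahead of the robot, y to its left, z up, the work surface at z = 0. Lengths are in m, angles in rad, forces in N, time in s.
With the tool pointing down it reaches from about 0.275 to 0.85 m from the base axis. Payload 5.2 kg.
Tool frame: the origin (TCP) lies on the front face of the gripper's body, between the roots of the fingers; the fingertips stand 73 mm ahead of it and the grasp point (between the pads) lies 54 mm ahead of it; x points along the fingers, z is the direction in which the jaws open and shut, and the axes are right-handed (so a half turn about x gives the same grasp; the last joint's range is limited). The gripper opens to 85 mm and grips with 20 to 120 N. Pads are 22 mm wide; open, the fingers measure 114 mm over their backs; the gripper's body (76 mm by 85 mm) begins 54 mm behind the grasp point. The pads swing forward as they close: fully open they stand 13 mm farther back than shut.
Start: joints at [-0.203, 0.259, 1.535, -0, 1.348, -0.203], TCP at [0.55, 0, 0.304] pointing down, gripper open.
Joint ranges: [-3.14, 3.14], [-0.91, 2.08], [0.19, 2.58], [-1.22, 4.36], [0.22, 2.71], [-3.12, 3.12]. Speed limits (rad/s): [2.57, 2.57, 3.14, 3.14, 3.14, 3.14].

INTERFACE

Orientations are given as a rotation vector (axis times angle).
In Python, from cell import bot gives the robot as it stands.
- The arm moves only by the shell command python3 -m jog 'ROWS' [FORCE]. ROWS is JSON, a list of rows, each a list of 5 numbers: the shift along the tool's x, y, z in m, then the turn about the tool's x in degrees, then the opening, from 0 (shut) to 1 (fully open). In form: [[dx, dy, dz, yaw, fingers], ...]. A call has 1 to 20 rows; each row shifts and turns the commanded pose from where the row before left it, along the tool's axes as they then stand; what a row does not reach is not made up. A row lasts 1/8 s, in which the tool goes at most 62.5 mm and 10.7 degrees, less where a joint would pass 70% of its speed; a pose out of reach is approached as far as the arm can. A call is refused whole if a number of a shift passes 0.0625 or a number of a turn 10.7, either way. A call with a gripper value outside its range is refused whole. The fingers move at their own pace and stop on an object; FORCE is the grip in N (left out, the last holds). Time passes only in rows, so rows that do not move let the fingers close. It gives the time, the measured TCP pose, the force and the opening at its end, in the units of the state.
- bot.sense(): the state, without advancing time (a new reading comes with each control period).
- bot.capture(name): name is "scene" or "side" or "wrist"; returns a dict with "frame" (420x560x3 uint8, blue, green, red), "vfov" (degrees; the focal length in pixels is half the picture's height over the tangent of half this angle, whatever the lens; pixels are square), "cx", "cy" (the principal point, pixels), "extrinsics" (4x4, takes a point from world to camera coordinates); the wrist camera has in their place "tool_from_camera" (4x4, takes a point from camera to tool coordinates, whose origin is the TCP and whose axes are the tool frame's). Camera axes: x right, y up, looking along -z (the intrinsics and any distortion apply to the point x, -y, -z); pixel columns grow to the right and rows downward; lengths in m; the calibration is good to about 2 mm. A picture is of the moment at which its call begins: read the wrist's pose just before it. There is no depth.
- bot.sign_off(): hands the job in, once; it reports no verdict.
The state is a dict: "t": time; "q": joint angles; "joint_vel": joint speeds; "joint_efforts": joint torques, N m; "tool_pos": TCP position; "tcp_rot": TCP orientation; "ft_force": force on the tool from outside, world axes, zero at the start; "torque": the same for the moment, N m; "width": finger opening in m.
Only numpy, scipy, OpenCV 4.12 (cv2) and the standard library are available. Lean on these libraries where they do the work, as an engineer would, in place of code of your own. Each camera call takes 0.05 s, during which the arm holds its last target.

## Working session

There is one attempt and no reset: what is moved stays moved. The work goes in short steps, Python scripts to look and compute and a shell command to move; the robot and the scene stay as the last step left them, time stands still between calls to the robot, and variables do not carry over. Pictures are saved under pics/ and viewed, and the job is handed in when it is done.

```bash
mkdir -p pics; ls
python3 - <<'E'
from cell import bot
import cv2,numpy as np
s=bot.sense()
print({k:np.round(v,4).tolist() for k,v in s.items()})
for n in ["scene","side","wrist"]:
    c=bot.capture(n); cv2.imwrite(f"pics/{n}0.png",c["frame"]); print(n,{k:(np.round(v,4).tolist()) for k,v in c.items() if k!="frame"})
E
```

```text
pics
{'t': 0.0, 'q': [-0.2028, 0.2593, 1.5361, 0.0, 1.348, -0.2028], 'joint_vel': [0.0001, 0.0009, -0.0003, -0.0006, 0.0001, 0.0008], 'joint_efforts': [0.0001, -44.6029, -29.0571, -0.0001, 0.0119, -0.0], 'tool_pos': [0.5496, 0.0001, 0.3031], 'tcp_rot': [0.0003, 1.5726, 0.0003], 'ft_force': [-0.4879, 0.1861, -0.2615], 'torque': [-0.0149, 0.0036, 0.012], 'width': 0.0851}
scene {'vfov': 50.4467, 'cx': 285.1061, 'cy': 211.9038, 'extrinsics': [[-0.7335, 0.6797, -0.0047, 0.3758], [-0.5038, -0.5391, 0.6749, 0.2085], [0.4562, 0.4975, 0.7378, -1.4344], [0.0, 0.0, 0.0, 1.0]]}
side {'vfov': 53.7718, 'cx': 284.0802, 'cy': 209.0603, 'extrinsics': [[0.9733, -0.2296, 0.0069, -0.5056], [0.119, 0.5297, 0.8398, -0.1507], [-0.1965, -0.8165, 0.5428, -0.9773], [0.0, 0.0, 0.0, 1.0]]}
wrist {'vfov': 68.2201, 'cx': 280.6114, 'cy': 208.2444, 'tool_from_camera': [[-0.0005, 0.3009, -0.9537, -0.0694], [0.0005, 0.9537, 0.3009, 0.0767], [1.0, -0.0004, -0.0007, -0.001], [0.0, 0.0, 0.0, 1.0]]}
```

View pics/scene0.png

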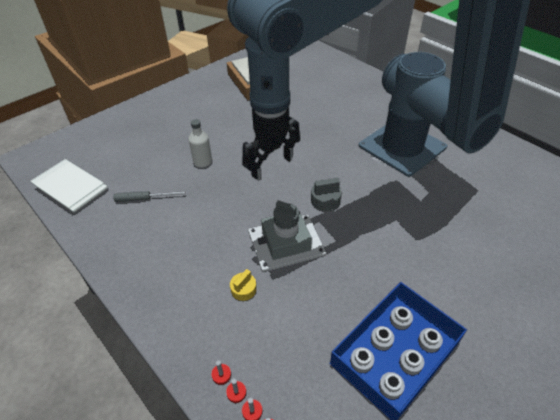

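View pics/side0.png

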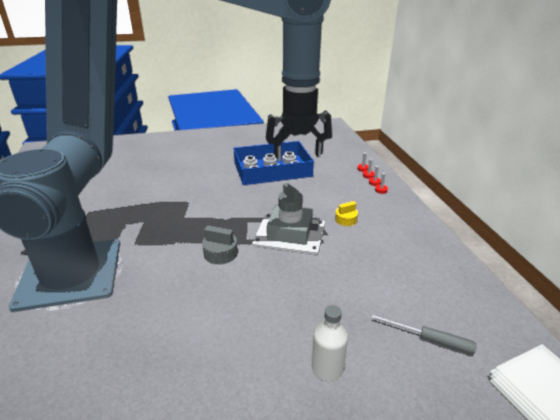

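View pics/wrist0.png

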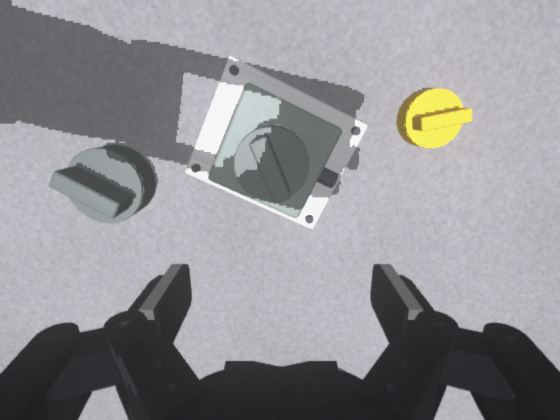

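```bash
cat > h.py <<'E'
from cell import bot
import cv2,numpy as np
from scipy.spatial.transform import Rotation as R
def cam(name):
    s=bot.sense(); c=bot.capture(name)
    if name=="wrist":
        T=np.eye(4);T[:3,:3]=R.from_rotvec(s["tcp_rot"]).as_matrix();T[:3,3]=s["tool_pos"]
        c["wc"]=T@c["tool_from_camera"]
    else: c["wc"]=np.linalg.inv(c["extrinsics"])
    c["f"]=210/np.tan(np.radians(c["vfov"]/2))
    return c
def ray(c,u,v):
    d=np.array([(u-c["cx"])/c["f"],-(v-c["cy"])/c["f"],-1]); return c["wc"][:3,3],c["wc"][:3,:3]@d
def atz(c,u,v,z):
    o,d=ray(c,u,v); return o+d*(z-o[2])/d[2]
def px(c,p):
    q=np.linalg.inv(c["wc"])@np.r_[p,1]; return c["cx"]+c["f"]*q[0]/-q[2], c["cy"]-c["f"]*q[1]/-q[2]
def tri(*l):
    A=np.zeros((3,3));b=np.zeros(3)
    for c,u,v in l:
        o,d=ray(c,u,v);d/=np.linalg.norm(d);P=np.eye(3)-d[:,None]*d;A+=P;b+=P@o
    return np.linalg.solve(A,b)
def crop(c,fn,u0,v0,u1,v1,k):
    cv2.imwrite(fn,cv2.resize(c["frame"][v0:v1,u0:u1],None,fx=k,fy=k,interpolation=cv2.INTER_CUBIC))
E
python3 - <<'E'
import cv2
w=cv2.imread("pics/wrist0.png");s=cv2.imread("pics/scene0.png");d=cv2.imread("pics/side0.png")
cv2.imwrite("pics/w0c.png",cv2.resize(w[50:240,170:380],None,fx=3.5,fy=3.0*3.5/3.5 if 0 else 3.1))
cv2.imwrite("pics/w0c.png",cv2.resize(w[50:240,170:380],None,fx=3,fy=3,interpolation=2))
a=cv2.resize(s[190:280,240:340],None,fx=4,fy=4,interpolation=2);b=cv2.resize(d[170:260,240:340],None,fx=4,fy=4,interpolation=2)
cv2.imwrite("pics/sd0c.png",cv2.hconcat([a,b]))
E
```

```text
(no output)
```

View pics/w0c.png

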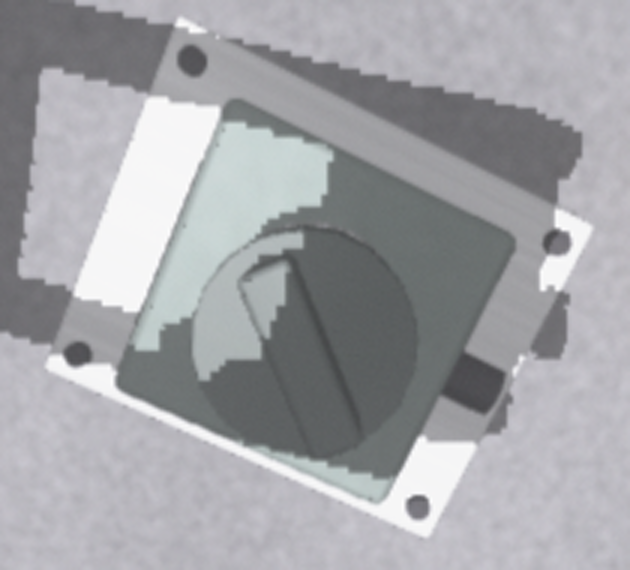

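View pics/sd0c.png

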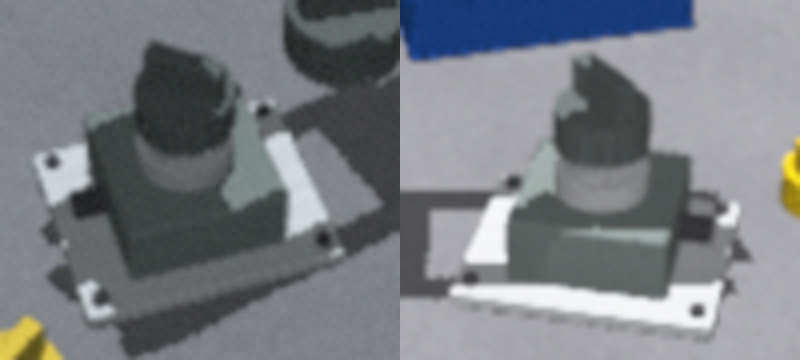

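Run:
```python
from h import *
c=cam("wrist"); s=cam("scene"); d=cam("side")
W=lambda u,v,z: atz(c,170+u/3,50+v/3,z)
P=[W(u,v,.012) for u,v in [(178,18),(592,228),(430,537),(47,365)]]
print("plate",np.round(P,4).tolist(),np.round(np.mean(P,0),4),[round(np.linalg.norm(P[i]-P[i-1]),4) for i in range(4)])
D=[W(u,v,.122) for u,v in [(192,342),(417,342),(310,225),(304,458),(304,342)]]; print("disc",np.round(D,4).tolist())
B=[W(u,v,.148) for u,v in [(238,283),(288,260),(362,432),(310,458)]]
print("bar",np.round(B,4).tolist(),np.round(np.mean(B,0),4),[round(np.linalg.norm(B[i]-B[i-1]),4) for i in range(4)])
v=(B[3]-B[0]+B[2]-B[1]);print("bar ang",np.degrees(np.arctan2(v[1],v[0])))
m=np.mean(B,0)
for n,k in(("s",s),("d",d)):
    print(n,[np.round(px(k,b),1).tolist() for b in B], px(k,[m[0],m[1],.148]),[np.round(px(k,p),1).tolist() for p in P])
```

```text
plate [[0.4943, 0.1316, 0.012], [0.6461, 0.0602, 0.012], [0.5894, -0.064, 0.012], [0.4369, 0.0081, 0.012]] [0.5417 0.034  0.012 ] [np.float64(0.1363), np.float64(0.1678), np.float64(0.1365), np.float64(0.1687)]
disc [[0.5108, 0.0353, 0.122], [0.5717, 0.0354, 0.122], [0.5429, 0.0659, 0.122], [0.5408, 0.0027, 0.122], [0.5411, 0.0354, 0.122]]
bar [[0.5263, 0.0537, 0.148], [0.5383, 0.0591, 0.148], [0.5562, 0.0171, 0.148], [0.5432, 0.0103, 0.148]] [0.541  0.0351 0.148 ] [np.float64(0.0465), np.float64(0.0131), np.float64(0.0456), np.float64(0.0147)]
bar ang -67.84397794596872
s [[295.9, 205.9], [293.8, 209.6], [276.2, 204.0], [278.3, 199.8]] (np.float64(285.99602387555524), np.float64(204.78535920027846)) [[325.4, 252.5], [261.9, 269.2], [247.6, 229.1], [307.3, 214.8]]
d [[282.2, 183.4], [286.4, 181.9], [297.4, 189.2], [293.0, 191.2]] (np.float64(289.6624048064092), np.float64(186.37172063171437)) [[264.8, 213.3], [323.6, 220.6], [317.2, 250.9], [252.1, 241.9]]
```

```bash
python3 -m jog '[[0.015,0.0115,-0.0027,0,0.6],[0.015,0.0115,-0.0027,0,0.5],[0.015,0.0115,-0.0027,0,0.4],[0,0,0,-8,0.4],[0,0,0,-8,0.4],[0,0,0,-6,0.4],[0,0,0,0,0.4],[0,0,0,0,0.4]]' 20
python3 - <<'E'
from h import *
s=bot.sense();print({k:np.round(v,4).tolist() for k,v in s.items()});print(R.from_rotvec(s["tcp_rot"]).as_matrix().round(3))
c=cam("wrist");cv2.imwrite("pics/w1.png",c["frame"])
print(px(c,[.5415,.0345,.148]))
E
```

```text
t: 1.3
tool_pos: [0.5417, 0.035, 0.2584]
tcp_rot: [-0.3, 1.551, 0.3]
ft_force: [-0.4, 0.3, -0.2]
width: 0.0339
{'t': 1.3, 'q': [-0.1411, 0.2811, 1.6202, 0.0, 1.241, -0.5235], 'joint_vel': [-0.0034, -0.0033, -0.0019, 0.0013, 0.0007, -0.0083], 'joint_efforts': [0.0507, -44.4962, -27.6773, 0.0032, -0.0014, -0.0081], 'tool_pos': [0.5417, 0.035, 0.2584], 'tcp_rot': [-0.2998, 1.5505, 0.3002], 'ft_force': [-0.3926, 0.3181, -0.2289], 'torque': [0.0548, -0.0553, 0.0304], 'width': 0.0339}
[[-0.001 -0.373  0.928]
 [ 0.     0.928  0.373]
 [-1.     0.    -0.001]]
(np.float64(281.5231909714009), np.float64(239.66650371781833))
```

View pics/w1.png

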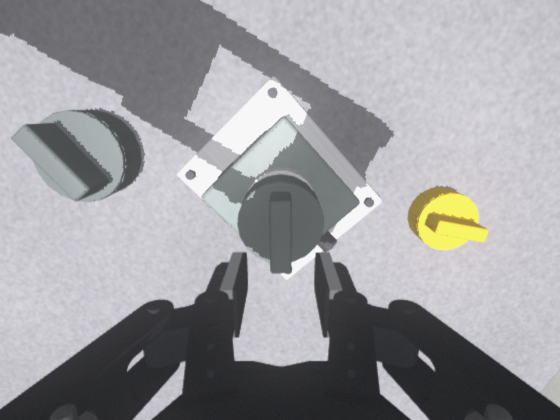

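Run:
```python
from h import *
c=cam("wrist");crop(c,"pics/w1c.png",220,150,340,290,4)
for p in [(281,193),(281,250),(281,272)]: print(p,atz(c,*p,.148).round(4))
```

```text
(281, 193) [0.53   0.0623 0.148 ]
(281, 250) [0.544  0.0276 0.148 ]
(281, 272) [0.5498 0.0131 0.148 ]
```

View pics/w1c.png

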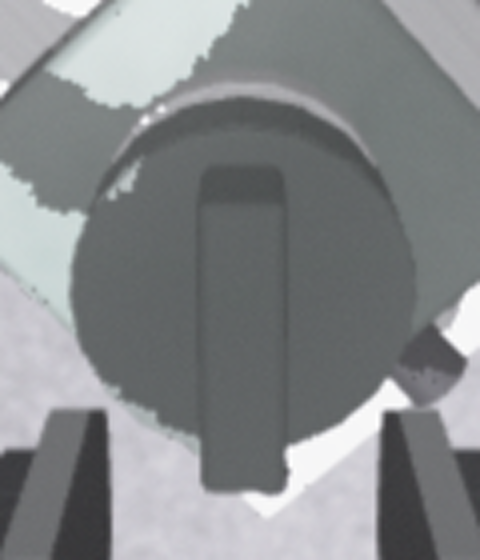

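```bash
python3 -m jog '[[0.015,0,0,0,0.4],[0.015,0,0,0,0.4],[0.015,0,0,0,0.4],[0.012,0,0,0,0.35],[0,0,0,0,0.3],[0,0,0,0,0.25],[0,0,0,0,0.2],[0,0,0,0,0.2]]' 20
python3 - <<'E'
from h import *
s=bot.sense();print({k:np.round(s[k],4).tolist() for k in("tool_pos","ft_force","torque","width")})
c=cam("wrist");crop(c,"pics/w2c.png",180,150,380,310,4)
for n in("scene","side"): d=cam(n);crop(d,f"pics/{n}2c.png",240,160,340,260,5)
cv2.imwrite("pics/sd2.png",cv2.hconcat([cv2.imread("pics/scene2c.png"),cv2.imread("pics/side2c.png")])[:, :1000][::1])
E
python3 -c "
import cv2;i=cv2.imread('pics/sd2.png');cv2.imwrite('pics/sd2.png',cv2.resize(i,(800,400)))"
```

```text
t: 2.4
tool_pos: [0.5421, 0.0345, 0.2024]
tcp_rot: [-0.301, 1.549, 0.301]
ft_force: [0.2, -0.0, -0.0]
width: 0.0173
{'tool_pos': [0.5421, 0.0345, 0.2024], 'ft_force': [0.1572, -0.0165, -0.0412], 'torque': [0.0313, 0.0185, 0.0385], 'width': 0.0173}
```

View pics/w2c.png

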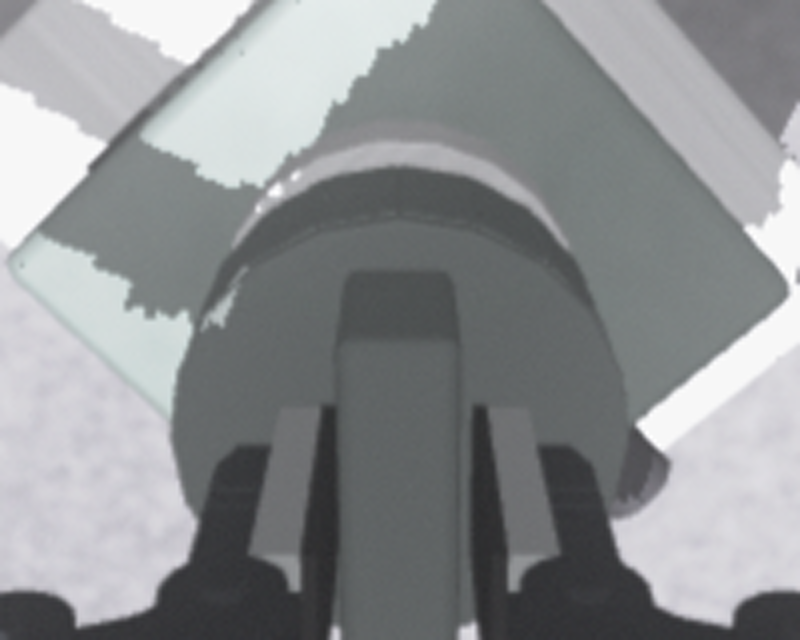

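View pics/sd2.png

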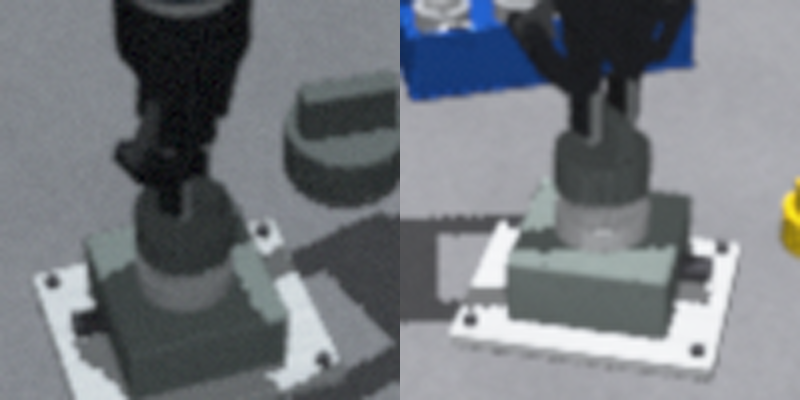

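```bash
cat > look.py <<'E'
from h import *
import sys
n=sys.argv[1]
s=bot.sense();print({k:np.round(s[k],4).tolist() for k in("t","tool_pos","ft_force","torque","width")},"q6",round(s["q"][5],3),"yaw",np.degrees(np.arctan2(*R.from_rotvec(s["tcp_rot"]).as_matrix()[[1,0],2])).round(1))
c=cam("wrist");d=cam("side")
f=lambda i:cv2.resize(i,(400,400),interpolation=2)
cv2.imwrite(f"pics/l{n}.png",cv2.hconcat([f(c["frame"][150:310,200:360]),f(d["frame"][175:255,250:330])]))
E
python3 -m jog '[[0.002,0,0,-2,0.2],[0,0,0,-2,0.2],[0,0,0,-2,0.2],[0,0,0,-2,0.2],[0,0,0,-2,0.2],[0,0,0,-2,0.2],[0,0,0,-2,0.2],[0,0,0,-2,0.2],[0,0,0,-2,0.2],[0,0,0,-2,0.2]]'; python3 look.py 3
```

```text
t: 3.8
tool_pos: [0.5419, 0.0345, 0.1999]
tcp_rot: [-0.575, 1.493, 0.575]
ft_force: [-0.0, -0.3, -0.7]
width: 0.0168
{'t': 3.8, 'tool_pos': [0.5419, 0.0345, 0.1999], 'ft_force': [-0.0131, -0.2967, -0.6564], 'torque': [-0.0127, -0.0145, 0.0161], 'width': 0.0168} q6 -0.877 yaw 42.1
```

View pics/l3.png

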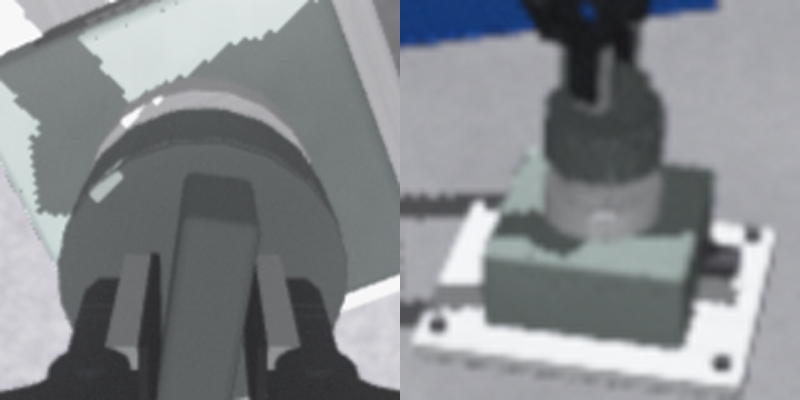

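```bash
python3 -m jog '[[0,0,0,-2,0.2],[0,0,0,-2,0.2],[0,0,0,-2,0.2],[0,0,0,-2,0.2],[0,0,0,-2,0.2],[0,0,0,-2,0.2],[0,0,0,-1,0.2]]'; python3 look.py 4
```

```text
t: 4.78
tool_pos: [0.5419, 0.0345, 0.1999]
tcp_rot: [-0.75, 1.438, 0.75]
ft_force: [0.7, -0.2, 0.9]
width: 0.0171
{'t': 4.775, 'tool_pos': [0.5419, 0.0345, 0.1999], 'ft_force': [0.6577, -0.1711, 0.8664], 'torque': [-0.0068, -0.0109, 0.0062], 'width': 0.0171} q6 -1.103 yaw 55.1
```

View pics/l4.png

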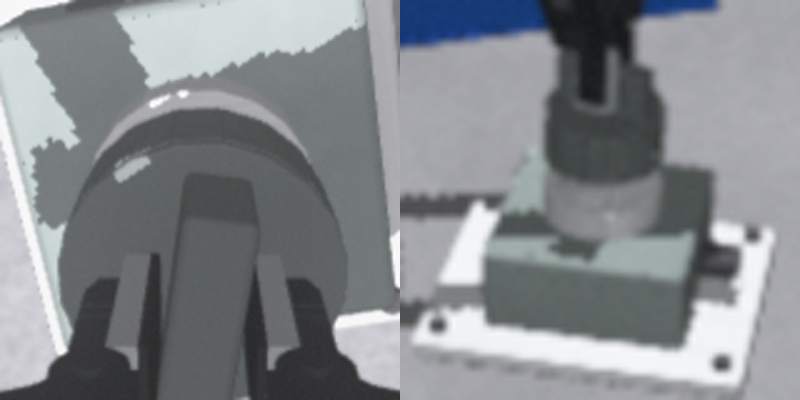

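```bash
python3 -m jog '[[0,0,0,-2,0.2],[0,0,0,-2,0.2],[0,0,0,-2,0.2],[0,0,0,-2,0.2]]'; python3 look.py 5;python3 -m jog '[[0,0,0,-2,0.2],[0,0,0,-2,0.2],[0,0,0,-1,0.2],[0,0,0,-1,0.2]]'; python3 look.py 6; python3 -c "
import cv2;cv2.imwrite('pics/l56.png',cv2.resize(cv2.vconcat([cv2.imread('pics/l5.png'),cv2.imread('pics/l6.png')]),(600,600)))"
```

```text
t: 5.38
tool_pos: [0.5419, 0.0345, 0.2]
tcp_rot: [-0.857, 1.395, 0.857]
ft_force: [-0.0, -0.7, -0.3]
width: 0.017
{'t': 5.375, 'tool_pos': [0.5419, 0.0345, 0.2], 'ft_force': [-0.0319, -0.6811, -0.3079], 'torque': [-0.0297, -0.0157, -0.0193], 'width': 0.017} q6 -1.244 yaw 63.1
t: 5.98
tool_pos: [0.5419, 0.0345, 0.1999]
tcp_rot: [-0.936, 1.36, 0.936]
ft_force: [-0.3, 0.7, 0.7]
width: 0.0169
{'t': 5.975, 'tool_pos': [0.5419, 0.0345, 0.1999], 'ft_force': [-0.2723, 0.666, 0.6612], 'torque': [0.008, 0.0023, -0.0138], 'width': 0.0169} q6 -1.347 yaw 69.1
```

View pics/l56.png

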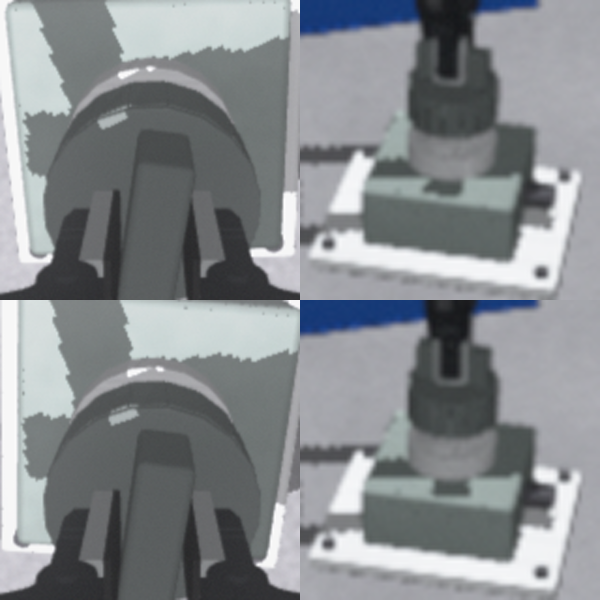

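```bash
python3 -m jog '[[0,0,0,-2,0.2],[0,0,0,-2,0.2],[0,0,0,-1,0.2],[0,0,0,-1,0.2]]'; python3 look.py 7;python3 -m jog '[[0,0,0,-2,0.2],[0,0,0,-2,0.2],[0,0,0,-1,0.2],[0,0,0,-1,0.2]]'; python3 look.py 8; python3 -c "
import cv2;cv2.imwrite('pics/l78.png',cv2.resize(cv2.vconcat([cv2.imread('pics/l7.png'),cv2.imread('pics/l8.png')]),(600,600)))"
```

```text
t: 6.58
tool_pos: [0.5419, 0.0345, 0.1999]
tcp_rot: [-1.015, 1.321, 1.015]
ft_force: [0.2, 0.1, -0.3]
width: 0.0172
{'t': 6.575, 'tool_pos': [0.5419, 0.0345, 0.1999], 'ft_force': [0.2498, 0.0829, -0.3335], 'torque': [-0.0082, -0.0188, -0.0394], 'width': 0.0172} q6 -1.452 yaw 75.1
t: 7.18
tool_pos: [0.5419, 0.0345, 0.1999]
tcp_rot: [-1.094, 1.279, 1.094]
ft_force: [0.8, 0.2, 0.2]
width: 0.0171
{'t': 7.175, 'tool_pos': [0.5419, 0.0345, 0.1999], 'ft_force': [0.8133, 0.2134, 0.2369], 'torque': [-0.0061, 0.0083, 0.0081], 'width': 0.0171} q6 -1.557 yaw 81.1
```

View pics/l78.png

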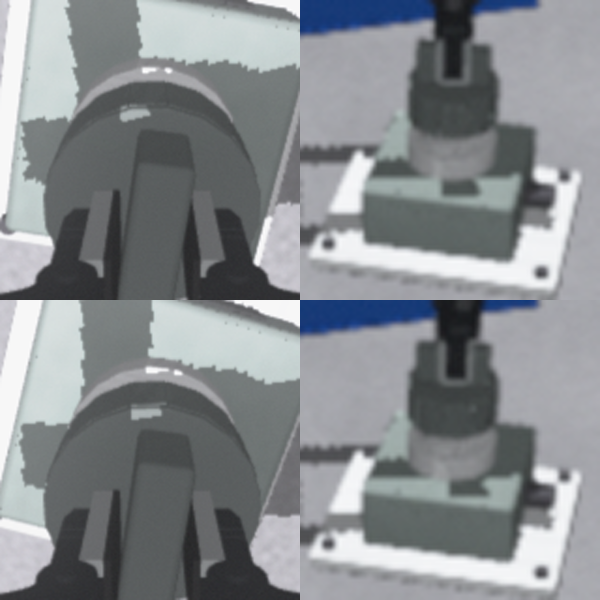

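Still on top, no torque; continue in small steps.

```bash
python3 -m jog '[[0,0,0,-2,0.2],[0,0,0,-2,0.2],[0,0,0,-1,0.2],[0,0,0,-1,0.2]]'; python3 look.py 9;python3 -m jog '[[0,0,0,-2,0.2],[0,0,0,-2,0.2],[0,0,0,-1,0.2],[0,0,0,-1,0.2]]'; python3 look.py 10; python3 -c "
import cv2;cv2.imwrite('pics/l910.png',cv2.resize(cv2.vconcat([cv2.imread('pics/l9.png'),cv2.imread('pics/l10.png')]),(600,600)))"
```

```text
t: 7.78
tool_pos: [0.5419, 0.0345, 0.1999]
tcp_rot: [-1.171, 1.233, 1.171]
ft_force: [-0.3, 0.3, -0.4]
width: 0.0174
{'t': 7.775, 'tool_pos': [0.5419, 0.0345, 0.1999], 'ft_force': [-0.2797, 0.2536, -0.3585], 'torque': [0.0077, -0.002, -0.0346], 'width': 0.0174} q6 -1.661 yaw 87.1
t: 8.38
tool_pos: [0.5419, 0.0345, 0.1998]
tcp_rot: [-1.248, 1.184, 1.249]
ft_force: [-0.1, 0.5, -0.6]
width: 0.0171
{'t': 8.375, 'tool_pos': [0.5419, 0.0345, 0.1998], 'ft_force': [-0.0513, 0.4953, -0.6081], 'torque': [-0.0999, 0.0067, 0.0222], 'width': 0.0171} q6 -1.766 yaw 93.1
```

View pics/l910.png

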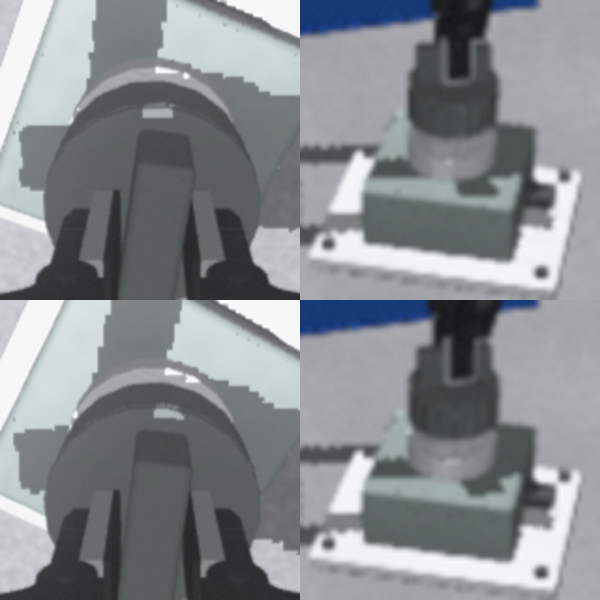

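```bash
python3 -m jog '[[0,0,0,-2,0.2],[0,0,0,-1,0.2],[0,0,0,-1,0.2]]'; python3 look.py 11; python3 -c "
import cv2;cv2.imwrite('pics/l11b.png',cv2.resize(cv2.vconcat([cv2.imread('pics/l10.png'),cv2.imread('pics/l11.png')]),(600,600)))"
```

```text
t: 8.85
tool_pos: [0.5419, 0.0346, 0.1999]
tcp_rot: [-1.299, 1.148, 1.299]
ft_force: [0.0, -0.2, 0.0]
width: 0.0171
{'t': 8.85, 'tool_pos': [0.5419, 0.0346, 0.1999], 'ft_force': [0.0208, -0.1647, 0.0197], 'torque': [0.0732, -0.0266, 0.0353], 'width': 0.0171} q6 -1.836 yaw 97.1
```

View pics/l11b.png

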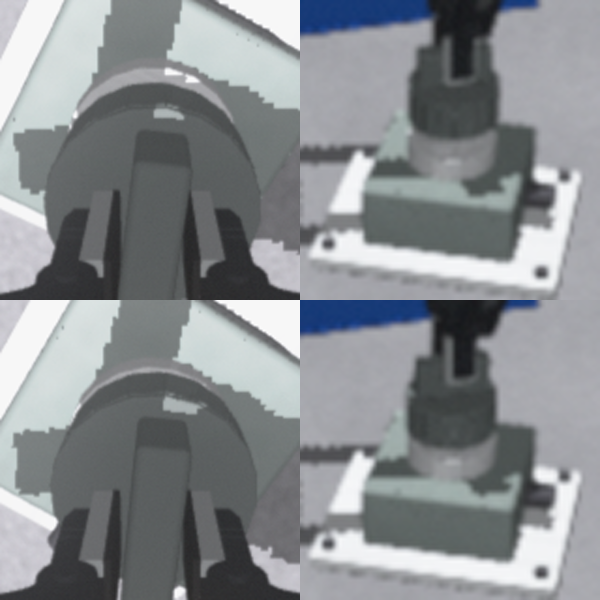

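```bash
python3 -m jog '[[0,0,0,-1,0.2],[0,0,0,-1,0.2],[0,0,0,-1,0.2],[0,0,0,-1,0.2],[0,0,0,0,0.2]]'; python3 look.py 12
python3 - <<'E'
from h import *
a=[]
for n,(u,v) in(("scene",(240,180)),("side",(245,165))):
    c=cam(n);a.append(cv2.resize(c["frame"][v:v+90,u:u+90],(400,400),interpolation=2))
cv2.imwrite("pics/sd12.png",cv2.hconcat(a))
E
```

```text
t: 9.57
tool_pos: [0.5418, 0.0345, 0.1999]
tcp_rot: [-1.349, 1.112, 1.35]
ft_force: [0.1, -0.3, 0.3]
width: 0.017
{'t': 9.575, 'tool_pos': [0.5418, 0.0345, 0.1999], 'ft_force': [0.059, -0.3487, 0.3473], 'torque': [0.0687, -0.0141, -0.0536], 'width': 0.017} q6 -1.905 yaw 101.0
```

View pics/l12.png

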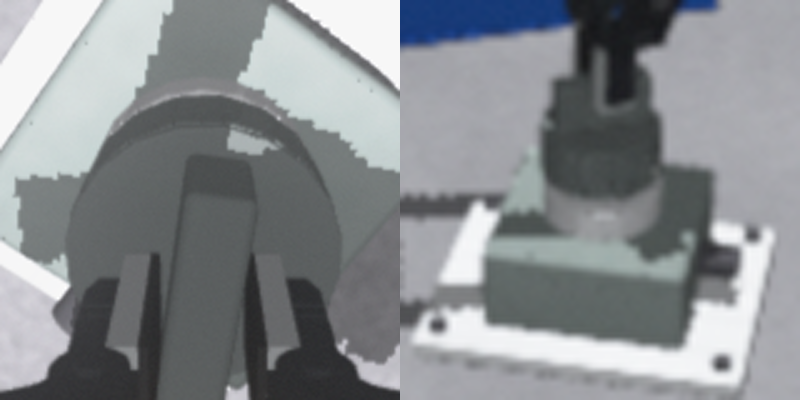

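View pics/sd12.png

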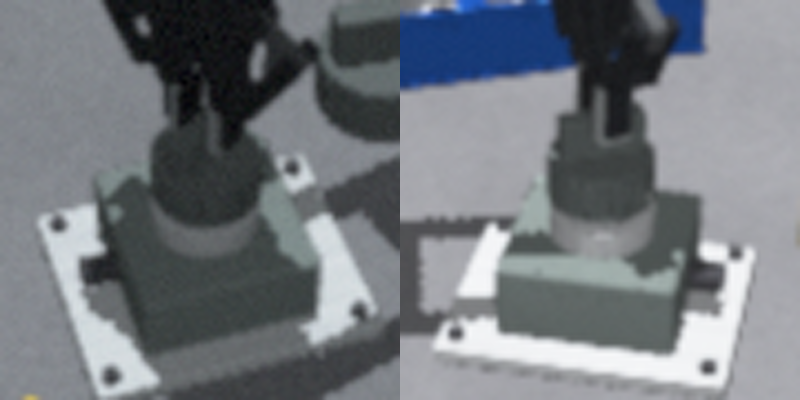

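```bash
python3 -m jog '[[0,0,0,-1,0.2],[0,0,0,-1,0.2],[0,0,0,-1,0.2],[0,0,0,-1,0.2],[0,0,0,0,0.2]]'; python3 look.py 13
python3 - <<'E'
from h import *
a=[]
for n,(u,v) in(("scene",(240,180)),("side",(245,165))):
    c=cam(n);a.append(cv2.resize(c["frame"][v:v+90,u:u+90],(400,400),interpolation=2))
cv2.imwrite("pics/sd13.png",cv2.resize(cv2.vconcat([cv2.imread("pics/l13.png"),cv2.hconcat(a)]),(600,600)))
E
```

```text
t: 10.4
tool_pos: [0.5419, 0.0345, 0.1999]
tcp_rot: [-1.4, 1.074, 1.4]
ft_force: [-1.0, -0.6, 0.1]
width: 0.0172
{'t': 10.4, 'tool_pos': [0.5419, 0.0345, 0.1999], 'ft_force': [-1.0345, -0.627, 0.058], 'torque': [-0.0258, -0.0188, 0.041], 'width': 0.0172} q6 -1.975 yaw 105.0
```

View pics/sd13.png

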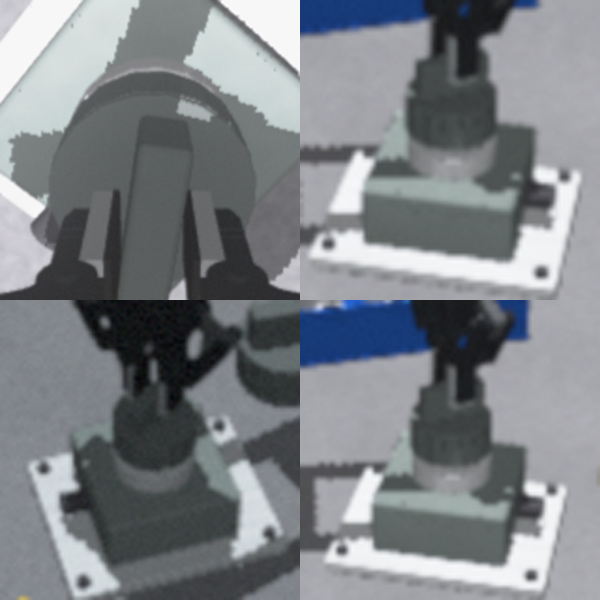

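```bash
python3 -m jog '[[0,0,0,3,0.2],[0,0,0,3,0.22],[0,0.002,0,0,0.22],[0,-0.004,0,0,0.22],[0,0.002,0.0015,0,0.22],[0,0,-0.003,0,0.22],[0,0,0.0015,-3,0.2],[0,0,0,-3,0.2],[0,0,0,0,0.2]]'
cat > l2.py <<'E'
import runpy,sys
runpy.run_path("look.py")
from h import *
a=[]
for n,(u,v) in(("scene",(240,180)),("side",(245,165))):
    c=cam(n);a.append(cv2.resize(c["frame"][v:v+90,u:u+90],(400,400),interpolation=2))
m=sys.argv[1]
cv2.imwrite(f"pics/sd{m}.png",cv2.resize(cv2.vconcat([cv2.imread(f"pics/l{m}.png"),cv2.hconcat(a)]),(600,600)))
E
python3 l2.py 14
```

```text
t: 11.72
tool_pos: [0.5419, 0.0344, 0.1999]
tcp_rot: [-1.399, 1.074, 1.399]
ft_force: [0.0, -0.3, 0.5]
width: 0.0171
{'t': 11.725, 'tool_pos': [0.5419, 0.0344, 0.1999], 'ft_force': [0.0463, -0.2879, 0.528], 'torque': [0.0244, -0.0063, 0.0512], 'width': 0.0171} q6 -1.974 yaw 105.0
```

View pics/sd14.png

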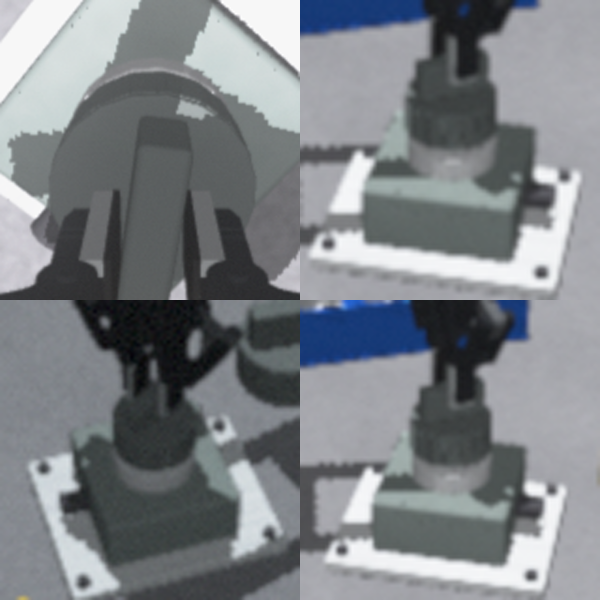

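```bash
python3 -m jog '[[0,0,0,-1,0.2],[0,0,0,-1,0.2],[0,0,0,-1,0.2],[0,0.002,0,0,0.2],[0,-0.004,0,0,0.2],[0,0.002,0,0,0.2],[0,0,0,-1,0.2],[0,0,0,0,0.2]]'; python3 l2.py 15
```

```text
t: 12.92
tool_pos: [0.5418, 0.0345, 0.1999]
tcp_rot: [-1.449, 1.034, 1.449]
ft_force: [0.3, -0.3, -0.4]
width: 0.0171
{'t': 12.925, 'tool_pos': [0.5418, 0.0345, 0.1999], 'ft_force': [0.3233, -0.2557, -0.414], 'torque': [0.0263, -0.007, 0.0253], 'width': 0.0171} q6 -2.045 yaw 109.0
```

View pics/sd15.png

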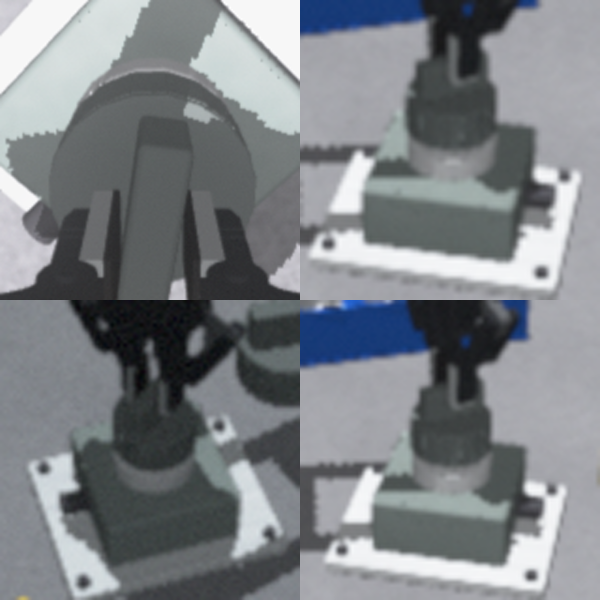

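```bash
python3 -m jog '[[0,0,0,2,0.2],[0,0,0.0015,2,0.2],[0,0,0.0013,0,0.2],[0,0,-0.0028,0,0.2],[0,0,-0.0028,0,0.2],[0,0,0.0028,0,0.2],[0,0,0,-2,0.2],[0,0,0,-2,0.2],[0,0,0,-1,0.2],[0,0,0,0,0.2]]'; python3 l2.py 16
```

```text
t: 14.38
tool_pos: [0.5419, 0.0346, 0.1999]
tcp_rot: [-1.462, 1.023, 1.462]
ft_force: [-0.2, 0.7, 0.2]
width: 0.0168
{'t': 14.375, 'tool_pos': [0.5419, 0.0346, 0.1999], 'ft_force': [-0.179, 0.7094, 0.1791], 'torque': [0.0657, -0.0452, 0.0141], 'width': 0.0168} q6 -2.062 yaw 110.0
```

View pics/sd16.png

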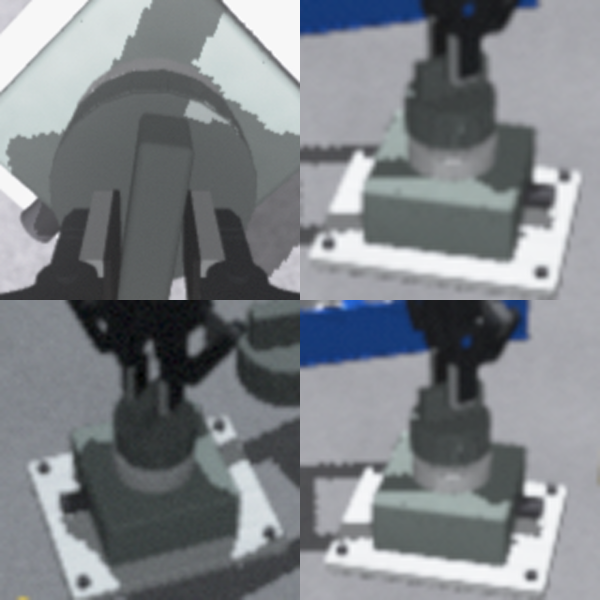

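Run:
```python
from h import *
c=cam("wrist");crop(c,"pics/w17.png",190,160,370,310,4)
a=[]
for n,(u,v) in(("scene",(260,195)),("side",(260,170))):
    c=cam(n);a.append(cv2.resize(c["frame"][v:v+60,u:u+60],(400,400),interpolation=2))
cv2.imwrite("pics/sd17.png",cv2.hconcat(a))
```

```text
(no output)
```

View pics/w17.png

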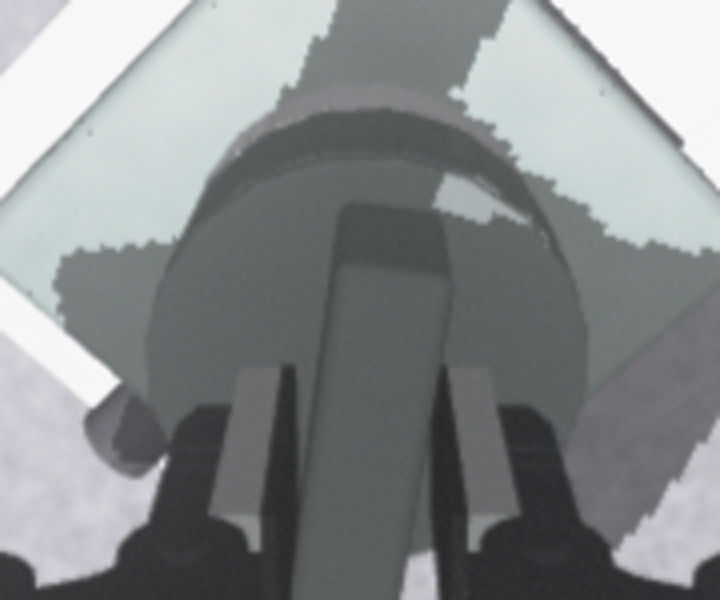

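View pics/sd17.png

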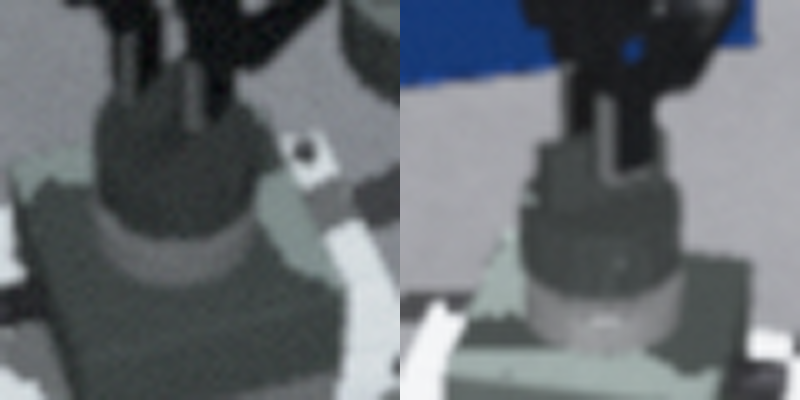

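```bash
python3 -m jog '[[0,0,0,-1,0.2],[0,0,0,-1,0.2],[0,0,0,-1,0.2],[0,0,0,0,0.2]]'; python3 l2.py 18
```

```text
t: 15.22
tool_pos: [0.5419, 0.0345, 0.1999]
tcp_rot: [-1.499, 0.992, 1.499]
ft_force: [-0.3, 0.2, -0.0]
width: 0.0173
{'t': 15.225, 'tool_pos': [0.5419, 0.0345, 0.1999], 'ft_force': [-0.2897, 0.1701, -0.0128], 'torque': [-0.0387, 0.001, -0.008], 'width': 0.0173} q6 -2.114 yaw 113.0
```

View pics/sd18.png

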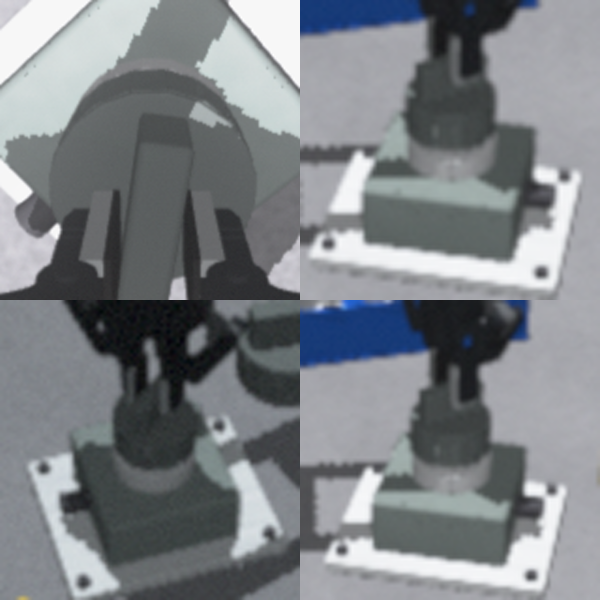

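```bash
python3 -m jog '[[0.001,0,0,2,0.2],[0.001,0,0,2,0.2],[0.001,0,0,2,0.2],[0,0,0.0028,0,0.2],[0,0,-0.0028,0,0.2],[0,0,-0.0028,0,0.2],[0,0,0.0028,0,0.2],[0,0,0,-3,0.2],[0,0,0,-3,0.2],[0,0,0,0,0.2]]'; python3 l2.py 19
```

```text
t: 16.68
tool_pos: [0.5418, 0.0346, 0.1969]
tcp_rot: [-1.498, 0.992, 1.498]
ft_force: [0.3, 0.7, 0.0]
width: 0.0174
{'t': 16.675, 'tool_pos': [0.5418, 0.0346, 0.1969], 'ft_force': [0.3236, 0.6744, 0.0049], 'torque': [-0.0201, -0.0295, 0.0305], 'width': 0.0174} q6 -2.114 yaw 113.0
```

View pics/sd19.png

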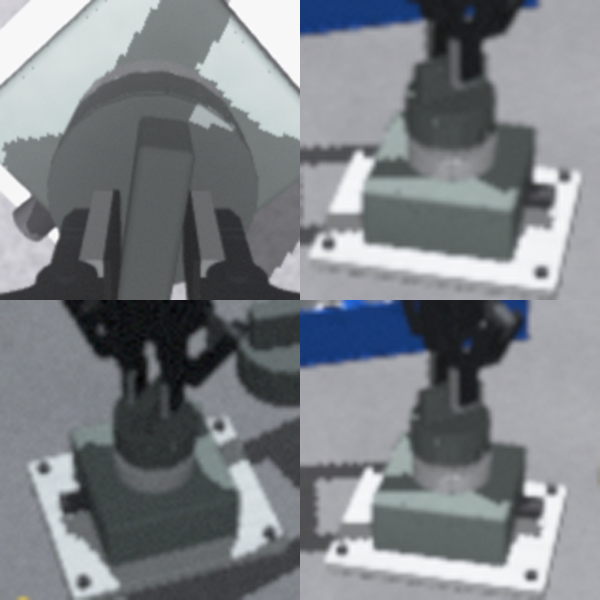

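```bash
python3 -m jog '[[0.001,0,0,0,0.2],[0.001,0,0,0,0.2],[0,0,0,-1,0.2],[0,0,0,-1,0.2],[0,0,0,0,0.2]]'; python3 l2.py 20
```

```text
t: 17.5
tool_pos: [0.5418, 0.0346, 0.1948]
tcp_rot: [-1.523, 0.97, 1.523]
ft_force: [-0.1, 0.7, -1.0]
width: 0.0171
{'t': 17.5, 'tool_pos': [0.5418, 0.0346, 0.1948], 'ft_force': [-0.1476, 0.7257, -0.964], 'torque': [0.0559, -0.0352, 0.0192], 'width': 0.0171} q6 -2.149 yaw 115.0
```

View pics/sd20.png

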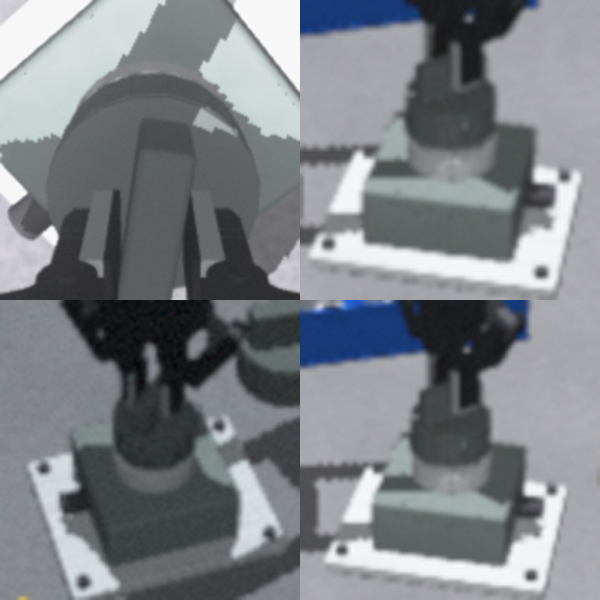

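```bash
python3 -m jog '[[0,0,0,-1,0.2],[0,0,0,-1,0.2],[0,0,0,0,0.2]]'; python3 l2.py 21;python3 -m jog '[[0,0,0,-1,0.2],[0,0,0,-1,0.2],[0,0,0,0,0.2]]'; python3 l2.py 22
```

```text
t: 18.08
tool_pos: [0.5419, 0.0346, 0.1949]
tcp_rot: [-1.547, 0.948, 1.547]
ft_force: [0.8, 0.9, -0.6]
width: 0.0169
{'t': 18.075, 'tool_pos': [0.5419, 0.0346, 0.1949], 'ft_force': [0.8339, 0.8592, -0.637], 'torque': [0.265, -0.1419, -0.1298], 'width': 0.0169} q6 -2.184 yaw 117.0
t: 18.65
tool_pos: [0.5419, 0.0346, 0.1949]
tcp_rot: [-1.571, 0.925, 1.571]
ft_force: [0.3, 2.9, -0.5]
width: 0.0173
{'t': 18.65, 'tool_pos': [0.5419, 0.0346, 0.1949], 'ft_force': [0.2758, 2.9402, -0.5102], 'torque': [0.3088, -0.2084, -0.3094], 'width': 0.0173} q6 -2.219 yaw 119.0
```

View pics/sd22.png

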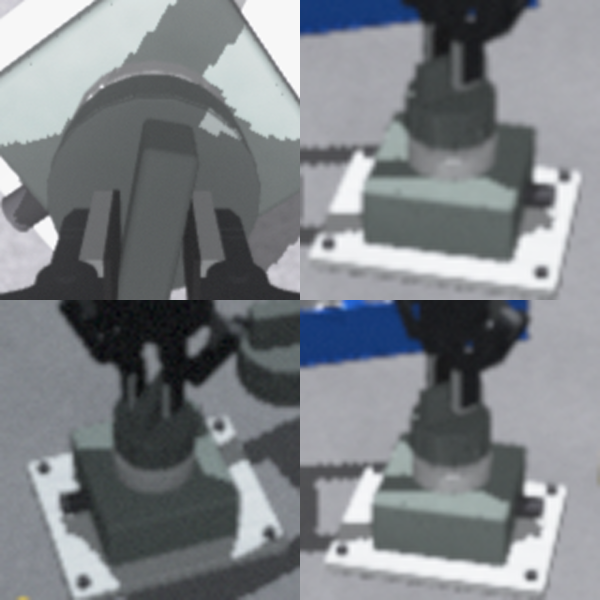

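```bash
python3 -m jog '[[0,0,0,2,0.2],[0,0,0,2,0.2],[0,0,0,2,0.22],[0,0,0,2,0.22],[0,0,0,2,0.22],[0,0,0,0,0.22]]'; python3 l2.py 23
```

```text
t: 19.6
tool_pos: [0.5418, 0.0345, 0.1949]
tcp_rot: [-1.449, 1.034, 1.449]
ft_force: [-0.5, 0.5, 0.2]
width: 0.0191
{'t': 19.6, 'tool_pos': [0.5418, 0.0345, 0.1949], 'ft_force': [-0.4925, 0.4877, 0.1916], 'torque': [-0.0045, 0.0353, 0.003], 'width': 0.0191} q6 -2.044 yaw 109.0
```

View pics/sd23.png

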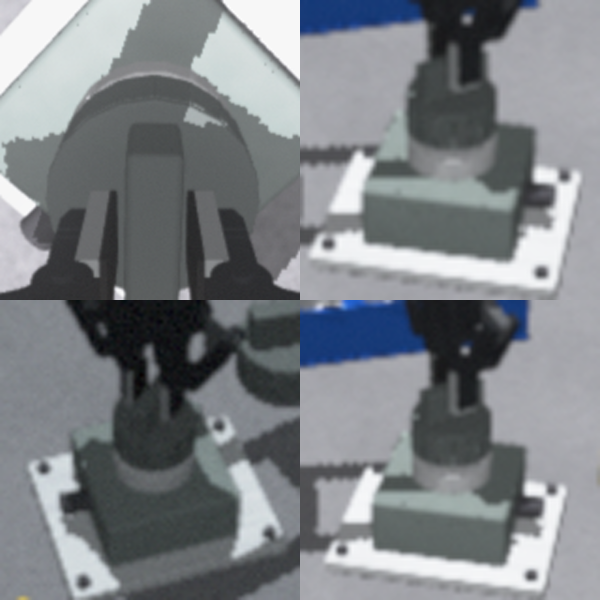

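```bash
cat > big.py <<'E'
from h import *
import sys
m=sys.argv[1]
c=cam("wrist");a=[cv2.resize(c["frame"][160:290,215:345],(400,400),interpolation=2)]
d=cam("side");a.append(cv2.resize(d["frame"][173:233,260:320],(400,400),interpolation=2))
cv2.imwrite(f"pics/b{m}.png",cv2.hconcat(a))
E
python3 big.py 23
```

```text
(no output)
```

View pics/b23.png

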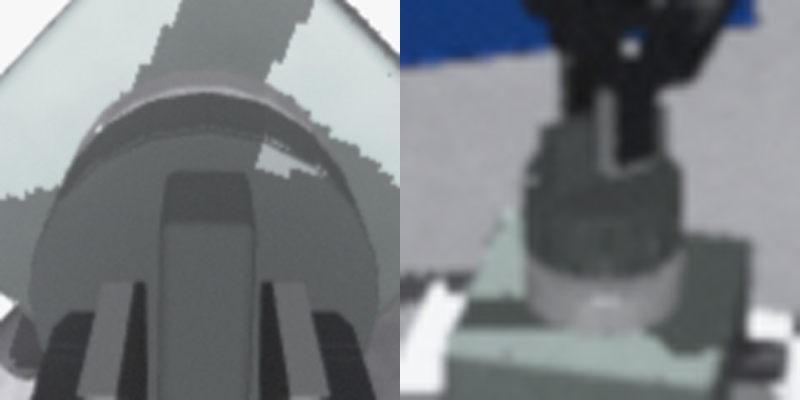

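```bash
cat > ov.py <<'E'
from h import *
import sys
m=sys.argv[1]; h=float(sys.argv[2]); P0=np.array([.5415,.0348,.104+h])
out=[]
for n,(u0,v0,w) in(("wrist",(205,165,150)),("side",(260,173,60)),("scene",(262,195,60))):
    c=cam(n);k=400/w;im=cv2.resize(c["frame"][v0:v0+w,u0:u0+w],(400,400),interpolation=2)
    for dz,r,col in((-.013,.031,(0,255,0)),(-.0415,.031,(0,255,255)),(None,.031,(255,0,255))):
        z=.077 if dz is None else P0[2]+dz
        pts=[px(c,[P0[0]+r*np.cos(t),P0[1]+r*np.sin(t),z]) for t in np.linspace(0,6.283,60)]
        pts=np.array([((u-u0+.5)*k,(v-v0+.5)*k) for u,v in pts]).round().astype(int)
        cv2.polylines(im,[pts],True,col,1)
    out.append(im)
cv2.imwrite(f"pics/o{m}.png",cv2.hconcat(out)[:, :800]);cv2.imwrite(f"pics/o{m}s.png",out[2])
E
python3 ov.py 23 .022
```

```text
(no output)
```

View pics/o23.png

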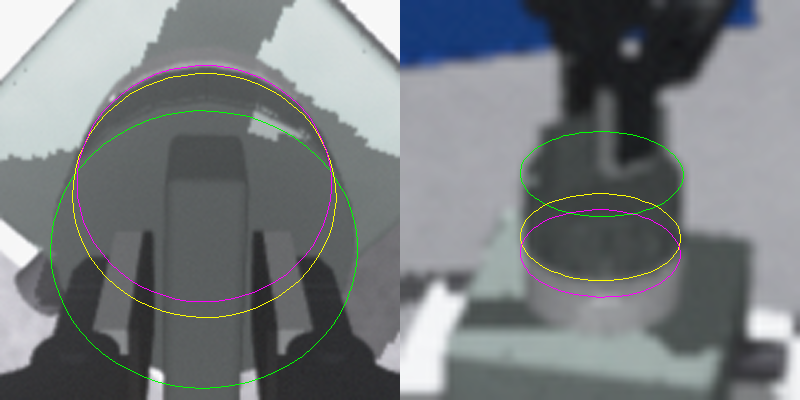

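View pics/o23s.png

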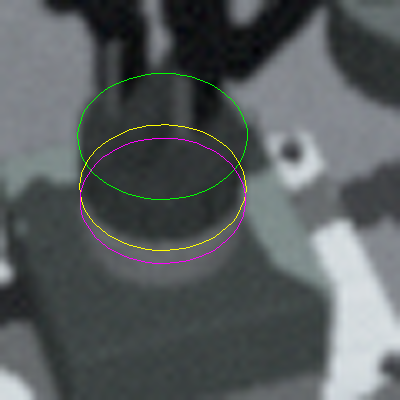

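```bash
cat > ovb.py <<'E'
from h import *
import sys
m=sys.argv[1]; yaw=float(sys.argv[3])
c=cam("wrist");u0,v0,w=215,165,140;k=600/w
base=cv2.resize(c["frame"][v0:v0+w,u0:u0+w],(600,600),interpolation=2)
im=base.copy()
a=np.radians(yaw-90);e=np.array([np.cos(a),np.sin(a),0]);n=np.array([-e[1],e[0],0])
for h,col in ((float(sys.argv[2]),(0,255,0)),(float(sys.argv[4]),(0,0,255))):
    P0=np.array([.5413,.0348,.104+h]);L=[]
    L.append([P0+[.031*np.cos(t),.031*np.sin(t),-.013] for t in np.linspace(0,6.283,60)])
    for z in(.013,-.013): L.append([P0+e*i*.025+n*j*.007+[0,0,z] for i,j in((1,1),(1,-1),(-1,-1),(-1,1))])
    for l in L:
        pts=np.array([((u-u0+.5)*k,(v-v0+.5)*k) for u,v in (px(c,p) for p in l)]).round().astype(int)
        cv2.polylines(im,[pts],True,col,1)
cv2.imwrite(f"pics/ob{m}.png",im)
E
python3 ovb.py 23 .022 109 .027
```

```text
(no output)
```

View pics/ob23.png

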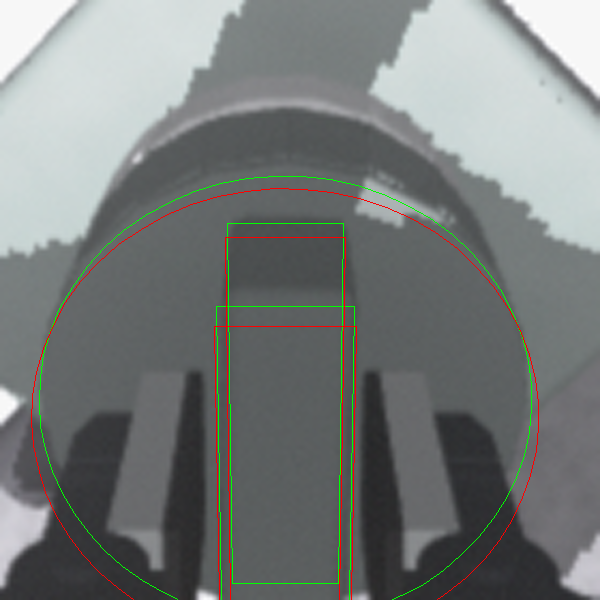

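```bash
python3 -m jog '[[0,0,0,0,0.19],[0,0,0,2,0.185],[0,0,0,2,0.185],[0,0,0,2,0.185],[0,0,0,2,0.185],[0,0,0,0,0.185]]'; python3 big.py 24; python3 look.py 24
```

```text
t: 20.85
tool_pos: [0.5418, 0.0345, 0.1949]
tcp_rot: [-1.349, 1.113, 1.349]
ft_force: [0.2, 0.1, 0.3]
width: 0.016
{'t': 20.95, 'tool_pos': [0.5419, 0.0345, 0.1949], 'ft_force': [0.5694, 0.7019, -0.0256], 'torque': [0.0082, -0.0046, -0.0091], 'width': 0.0157} q6 -1.905 yaw 101.0
```

View pics/b24.png

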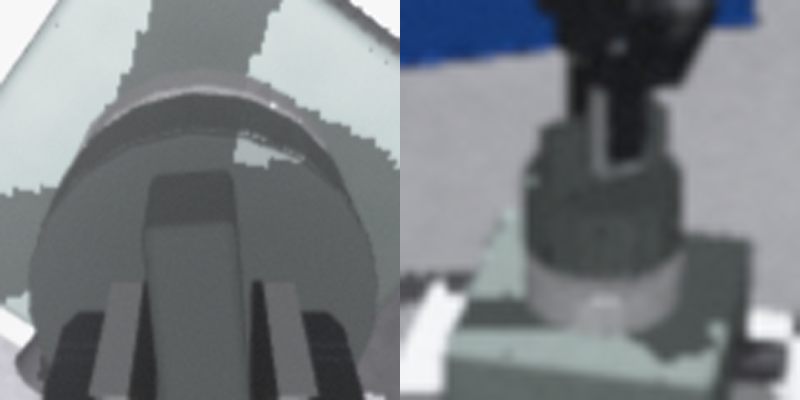

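```bash
python3 -m jog '[[0,0,0.0022,0,0.185],[0,0,-0.0044,0,0.185],[0,0,0.0044,0,0.185],[0,0,-0.0022,2,0.185],[0,0,0.0022,0,0.185],[0,0,-0.0044,0,0.185],[0,0,0.0044,0,0.185],[0,0,-0.0022,0,0.185]]'; python3 big.py 25; python3 look.py 25
```

```text
t: 22.05
tool_pos: [0.5417, 0.0348, 0.1948]
tcp_rot: [-1.324, 1.131, 1.325]
ft_force: [0.0, 0.1, -1.5]
width: 0.0163
{'t': 22.15, 'tool_pos': [0.5418, 0.0344, 0.1948], 'ft_force': [0.0246, -0.1017, 0.7595], 'torque': [-0.035, -0.0198, 0.0469], 'width': 0.0159} q6 -1.87 yaw 99.0
```

View pics/b25.png

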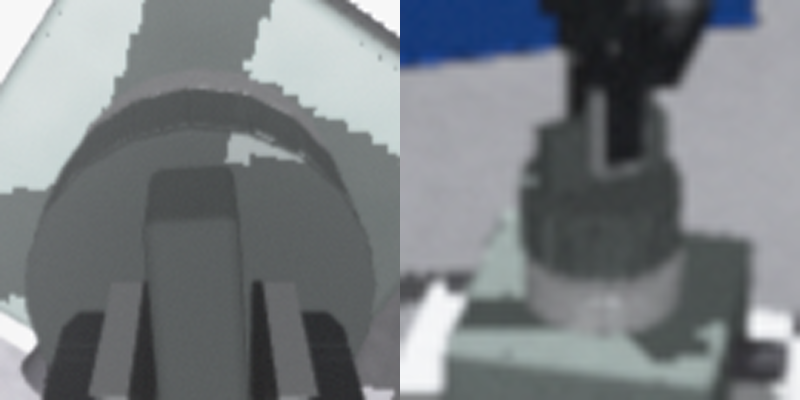

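```bash
python3 ovb.py 25 .022 102.5 .027
```

```text
(no output)
```

View pics/ob25.png

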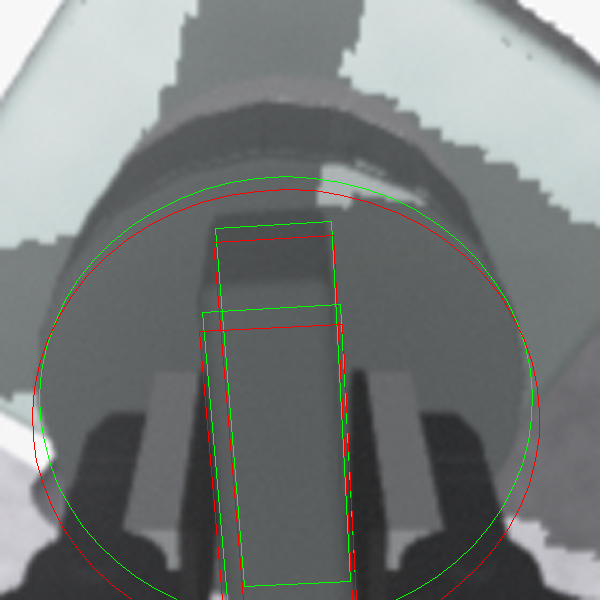

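```bash
python3 -m jog '[[0,0,0,-3,0.2],[0,-0.004,0,0,0.2],[0,-0.004,0,0,0.2],[0,-0.004,0,0,0.2],[0,0,0,0,0.2]]'; python3 big.py 26; python3 look.py 26;  python3 -m jog '[[0.001,0,0,0,0.2],[0.001,0,0,0,0.2],[0,0,0,0,0.2]]'; python3 look.py 27
```

```text
t: 22.92
tool_pos: [0.554, 0.0371, 0.1948]
tcp_rot: [-1.362, 1.103, 1.362]
ft_force: [0.7, 0.4, -0.4]
width: 0.0173
{'t': 23.025, 'tool_pos': [0.5535, 0.0371, 0.1948], 'ft_force': [0.2887, 0.4038, -0.0374], 'torque': [-0.0008, -0.0377, 0.002], 'width': 0.0172} q6 -1.914 yaw 102.0
t: 23.5
tool_pos: [0.5535, 0.037, 0.1928]
tcp_rot: [-1.362, 1.103, 1.362]
ft_force: [0.2, -0.8, 0.3]
width: 0.0169
{'t': 23.5, 'tool_pos': [0.5535, 0.037, 0.1928], 'ft_force': [0.1762, -0.8476, 0.3356], 'torque': [0.0127, -0.0403, -0.0561], 'width': 0.0169} q6 -1.915 yaw 102.0
```

View pics/l27.png

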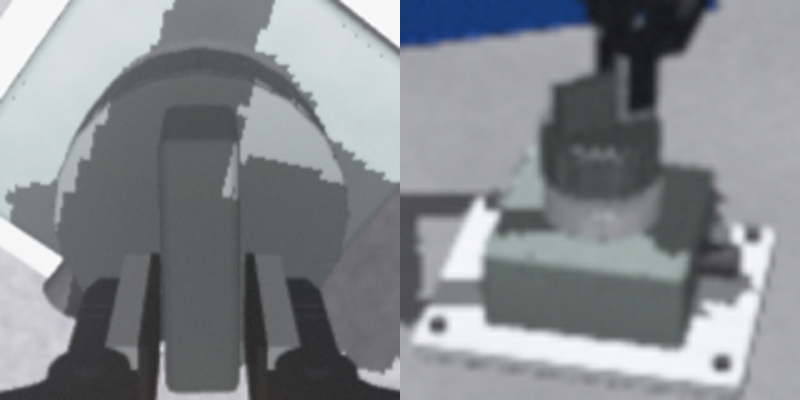

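```bash
python3 -m jog '[[0.001,0,0,0,0.2],[0.001,0,0,0,0.2],[0,0,0,0,0.2]]'; python3 -m jog '[[0.001,0,0,0,0.2],[0,0,0,0,0.2]]';python3 -m jog '[[0.001,0,0,0,0.2],[0,0,0,0,0.2]]'; python3 look.py 28
```

```text
t: 23.98
tool_pos: [0.5535, 0.037, 0.1908]
tcp_rot: [-1.362, 1.103, 1.362]
ft_force: [-0.8, -1.1, 0.4]
width: 0.0168
t: 24.22
tool_pos: [0.5536, 0.037, 0.1898]
tcp_rot: [-1.362, 1.103, 1.362]
ft_force: [0.6, 0.1, -0.2]
width: 0.0173
t: 24.48
tool_pos: [0.5536, 0.037, 0.1888]
tcp_rot: [-1.362, 1.103, 1.362]
ft_force: [0.3, -1.1, -0.9]
width: 0.017
{'t': 24.475, 'tool_pos': [0.5536, 0.037, 0.1888], 'ft_force': [0.3387, -1.1329, -0.8589], 'torque': [0.0166, 0.0659, -0.0018], 'width': 0.017} q6 -1.915 yaw 102.0
```

View pics/l28.png

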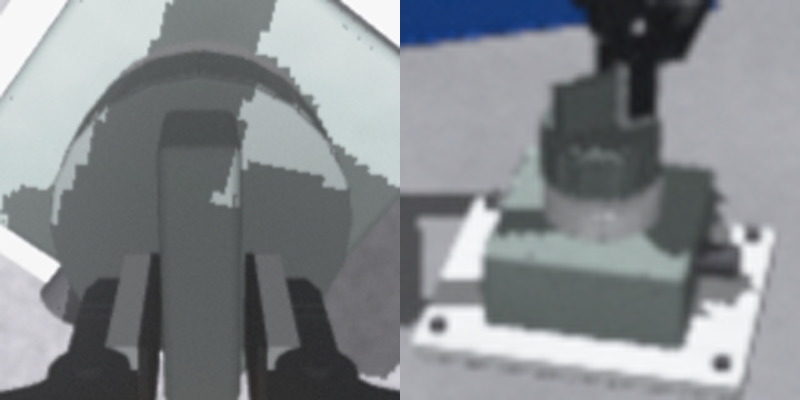

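```bash
python3 -m jog '[[0.001,0,0,0,0.2],[0,0,0,0,0.2]]';python3 -m jog '[[0.001,0,0,0,0.2],[0,0,0,0,0.2]]';python3 -m jog '[[0.0005,0,0,0,0.2],[0,0,0,0,0.2]]'; python3 look.py 29
```

```text
t: 24.82
tool_pos: [0.5535, 0.037, 0.1878]
tcp_rot: [-1.362, 1.103, 1.362]
ft_force: [0.2, 0.2, -0.1]
width: 0.0171
t: 25.08
tool_pos: [0.5535, 0.037, 0.1868]
tcp_rot: [-1.362, 1.103, 1.362]
ft_force: [-0.0, 0.3, -0.2]
width: 0.0171
t: 25.32
tool_pos: [0.5536, 0.037, 0.1864]
tcp_rot: [-1.362, 1.103, 1.362]
ft_force: [-0.4, 0.4, 0.4]
width: 0.0167
{'t': 25.325, 'tool_pos': [0.5536, 0.037, 0.1864], 'ft_force': [-0.4446, 0.3727, 0.3515], 'torque': [-0.0197, -0.0598, -0.0054], 'width': 0.0167} q6 -1.915 yaw 102.0
```

View pics/l29.png

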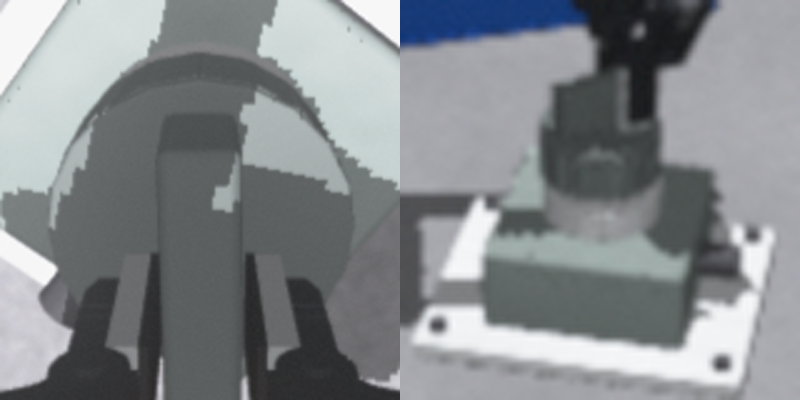

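```bash
python3 -m jog '[[0.0005,0,0,0,0.2],[0.0005,0,0,0,0.2],[0,0,0,0,0.2]]';python3 -m jog '[[0.0005,0,0,0,0.2],[0.0005,0,0,0,0.2],[0,0,0,0,0.2]]'
python3 - <<'E'
from h import *
c=cam("wrist");crop(c,"pics/w30.png",190,140,370,290,4)
E
python3 ov.py 30 .022
```

```text
t: 25.8
tool_pos: [0.5537, 0.037, 0.1858]
tcp_rot: [-1.362, 1.103, 1.361]
ft_force: [-1.4, 0.0, 3.8]
width: 0.017
t: 26.18
tool_pos: [0.5538, 0.037, 0.1856]
tcp_rot: [-1.363, 1.102, 1.361]
ft_force: [-3.5, 1.6, 9.7]
width: 0.0174
```

View pics/w30.png

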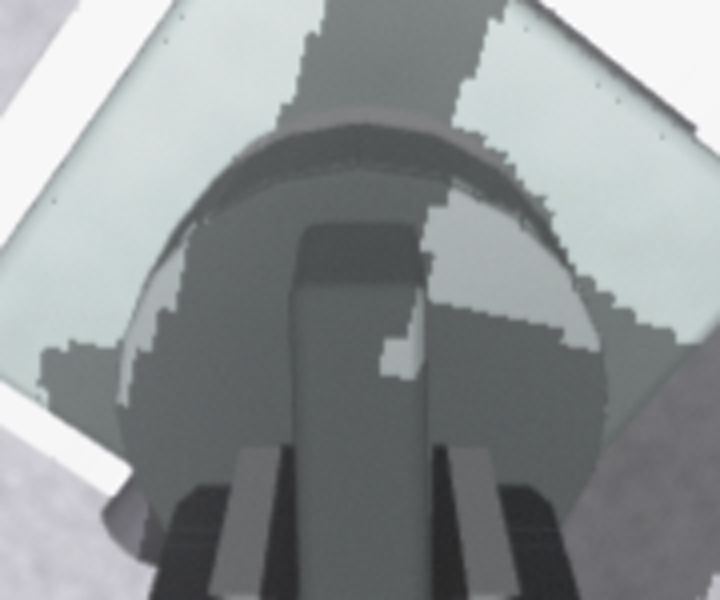

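View pics/o30.png

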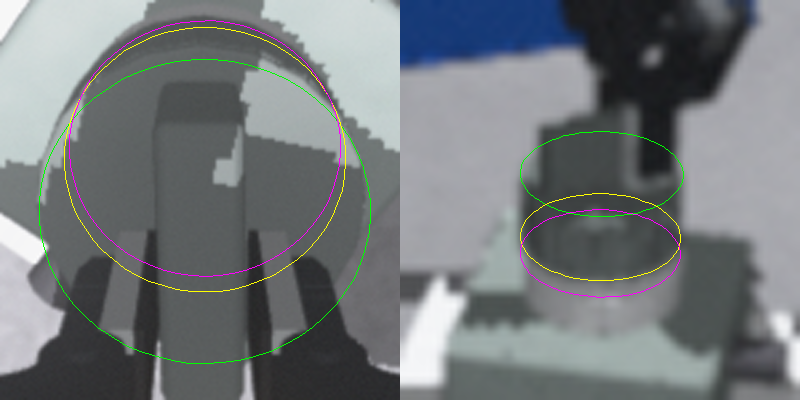

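```bash
python3 -m jog '[[-0.0008,0,0,0,0.2],[0,0,0,0,0.2]]';python3 -m jog '[[0,0,0,-2,0.2],[0,0,0,2,0.2],[0,0,0.002,0,0.2],[0,0,-0.004,0,0.2],[0,0,0.002,2,0.2],[0,0,0,-2,0.2],[0,0,0,0,0.2]]';python3 big.py 31
```

```text
t: 26.62
tool_pos: [0.5537, 0.037, 0.1857]
tcp_rot: [-1.362, 1.102, 1.361]
ft_force: [-1.7, -1.1, 6.9]
width: 0.0171
t: 27.5
tool_pos: [0.5543, 0.0366, 0.1858]
tcp_rot: [-1.365, 1.101, 1.361]
ft_force: [0.6, -1.3, 4.9]
width: 0.0171
```

View pics/b31.png

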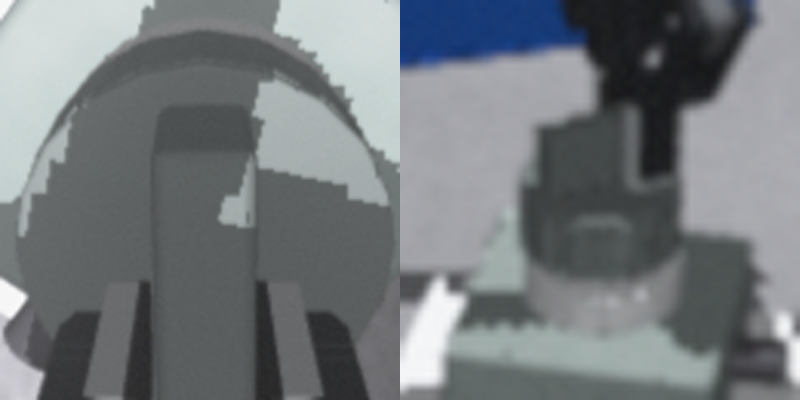

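Run:
```python
from h import *
c=cam("wrist");crop(c,"pics/w32.png",200,150,350,290,5)
import pickle;pickle.dump({k:c[k] for k in("wc","f","cx","cy")},open("c32.pkl","wb"))
d=cam("side");crop(d,"pics/s32.png",260,173,320,233,10)
pickle.dump({k:d[k] for k in("wc","f","cx","cy")},open("d32.pkl","wb"))
```

```text
(no output)
```

View pics/w32.png

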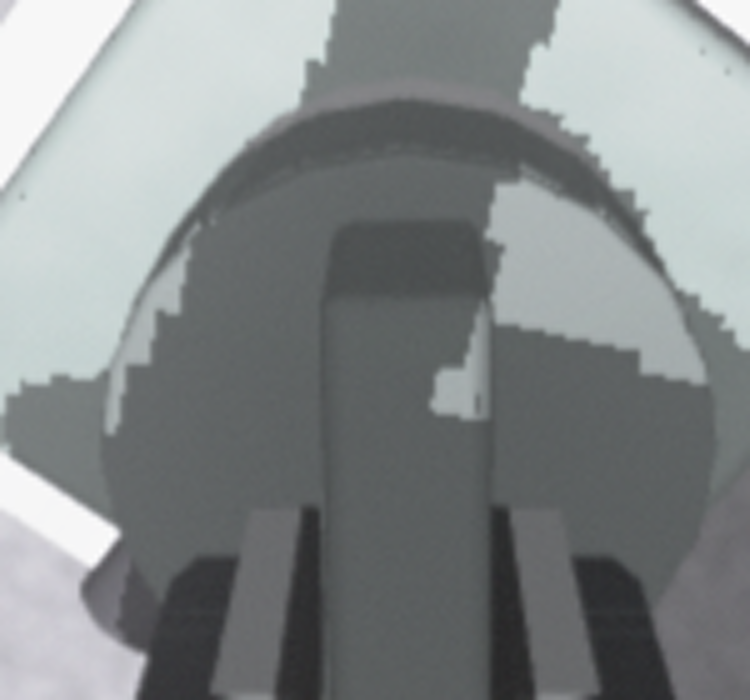

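View pics/s32.png

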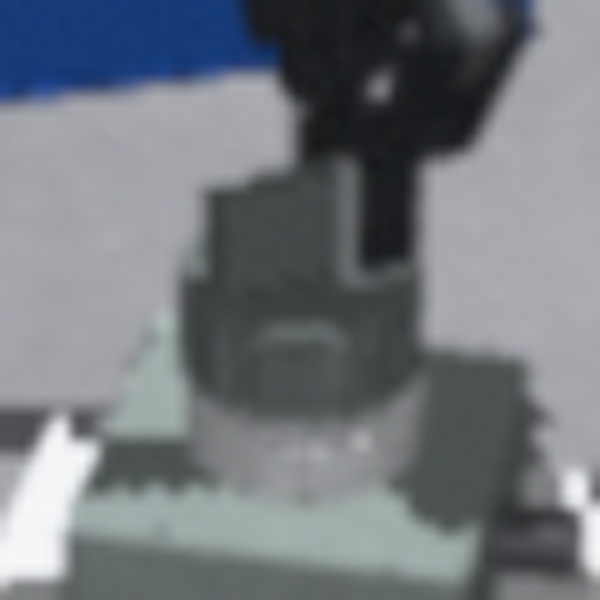

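```bash
cat > fit.py <<'E'
from h import *
import pickle
from scipy.optimize import least_squares
c=pickle.load(open("c32.pkl","rb"));d=pickle.load(open("d32.pkl","rb"))
def W(l):return [(200+u/5-.5+.1,150+v/5-.5+.1) for u,v in l]
def S(l):return [(260+u/10-.5+.05,173+v/10-.5+.05) for u,v in l]
disc=W([(410,150),(105,430),(122,350),(714,420),(690,330),(600,210),(225,208)])
cor=[((-1,1,1),W([(322,298)])[0]),((-1,-1,1),W([(490,295)])[0]),((-1,1,-1),W([(336,224)])[0]),((-1,-1,-1),W([(482,222)])[0])]
sk=S([(192,378),(250,410),(310,420),(370,405),(424,372)])
sh=S([(310,500),(250,485),(370,490),(420,450)])
sb=S([(208,190)])[0]
t=np.linspace(0,2*np.pi,721)
circ=lambda r,z:np.c_[r*np.cos(t),r*np.sin(t),0*t+z]
def proj(cm,P,o):
    Q=(np.c_[P,np.ones(len(P))]@np.linalg.inv(cm["wc"]).T)
    return np.c_[cm["cx"]+cm["f"]*Q[:,0]/-Q[:,2]+o[0],cm["cy"]-cm["f"]*Q[:,1]/-Q[:,2]+o[1]]
def cd(pts,pr):
    return np.r_[[ (lambda D,i:np.hypot(*D[i]) )(pr-p,np.argmin(((pr-p)**2).sum(1))) for p in pts]]
def res(p):
    x,y,z,tx,ty,yw,a,b,e,g,X,Y=p
    M=(R.from_rotvec([np.radians(tx),np.radians(ty),0])*R.from_rotvec([0,0,np.radians(yw)])).as_matrix()
    o=np.array([x,y,z]); T=lambda P:P@M.T+o
    r=[cd(disc,proj(c,T(circ(.031,-.013)),(a,b)))]
    for k,q in cor: r.append((proj(c,T(np.array([[k[0]*.025,k[1]*.007,k[2]*.013]])),(a,b))[0]-q))
    r.append(cd(sk,proj(d,T(circ(.031,-.0415)),(e,g))))
    r.append(cd(sh,proj(d,circ(.031,.060)+[X,Y,0],(e,g))))
    return np.r_[np.concatenate(r),np.array([a,b,e,g])/1.5,(X-.5415)/.001,(Y-.0348)/.001,(x-X)/.0015,(y-Y)/.0015]
for z0 in(.126,.130):
    s=least_squares(res,[.5415,.0348,z0,0,0,12,0,0,0,0,.5415,.0348],diff_step=1e-5,x_scale=[.001,.001,.001,1,1,1,1,1,1,1,.001,.001])
    print(s.x.round(4),s.cost)
    print("h",s.x[2]-.104); J=np.linalg.inv(s.jac.T@s.jac);print(np.sqrt(np.diag(J))[:6]*np.sqrt(2*s.cost/15))
print(res(s.x).round(2))
E
python3 fit.py
```

```text
[ 0.5451  0.0362  0.1043  0.1217  1.0387 12.9994 -1.6091 -1.636   0.6484
 -3.073   0.5426  0.0339] 1885.6044621398319
h 0.00031646293953117854
[1.19543125e-02 1.21618480e-02 2.20069573e-02 1.58661840e+01
 1.48215510e+01 1.51619286e+01]
[ 0.5451  0.0361  0.1043  0.4092  1.1028 12.6331 -1.6651 -1.5963  0.6736
 -3.0772  0.5425  0.0338] 1885.587203247565
h 0.0003041642248610976
[1.19492631e-02 1.21646175e-02 2.21246125e-02 1.59074319e+01
 1.48878077e+01 1.51886432e+01]
[  1.83   6.76   4.6    6.24   4.08   3.11   2.74  31.97  -1.81 -31.75
  -1.08  27.34  -2.3  -27.59  -1.77   0.42   3.01   3.51   4.23   0.28
   2.93   2.29   2.65   1.29  -1.11  -1.06   0.45  -2.05   1.05  -0.97
   1.72   1.52]
```

```bash
sed -i 's/((-1,1,1)/((-1,-9,1)/;s/((-1,-1,1)/((-1,1,1)/;s/((-1,-9,1)/((-1,-1,1)/;s/((-1,1,-1)/((-1,-9,-1)/;s/((-1,-1,-1)/((-1,1,-1)/;s/((-1,-9,-1)/((-1,-1,-1)/' fit.py; python3 fit.py
```

```text
[ 0.5401  0.0343  0.1235  0.331  -0.6464 12.792  -0.2137 -0.703   0.8724
 -0.6797  0.5411  0.0345] 5.659105983667386
h 0.019534402705963946
[5.93415303e-04 5.94278016e-04 1.11173647e-03 7.66080729e-01
 7.33586526e-01 7.07818278e-01]
[ 0.5401  0.0343  0.1236  0.3973 -0.6854 12.7391 -0.208  -0.6945  0.8749
 -0.6623  0.5411  0.0345] 5.690728640504414
h 0.019641153133985928
[5.95822319e-04 5.87887118e-04 1.11290476e-03 7.14789672e-01
 7.19421238e-01 6.27753533e-01]
[ 1.29  0.23  0.45  0.6   0.63  1.19  1.01 -0.53 -0.17  0.69  0.14 -0.15
 -1.16 -0.32 -1.02  0.04  0.5   0.27  0.71  0.15  0.58  0.07  0.52  0.08
 -0.14 -0.46  0.58 -0.44 -0.4  -0.33 -0.67 -0.11]
```

```bash
python3 -m jog '[[-0.002,0,0,0,0.2],[-0.0015,0,0,0,0.2],[0,0.004,0,0,0.2],[0,0.004,0,0,0.2],[0,0.004,0,0,0.2],[0,0,0,0,0.2]]';python3 look.py 33; python3 ovb.py 33 .022 102.8 .019
```

```text
t: 28.45
tool_pos: [0.5414, 0.0345, 0.1887]
tcp_rot: [-1.362, 1.103, 1.362]
ft_force: [-0.2, 0.6, -0.0]
width: 0.017
{'t': 28.45, 'tool_pos': [0.5414, 0.0345, 0.1887], 'ft_force': [-0.2147, 0.6492, -0.0451], 'torque': [0.0201, -0.02, 0.0003], 'width': 0.017} q6 -1.922 yaw 102.0
```

View pics/ob33.png

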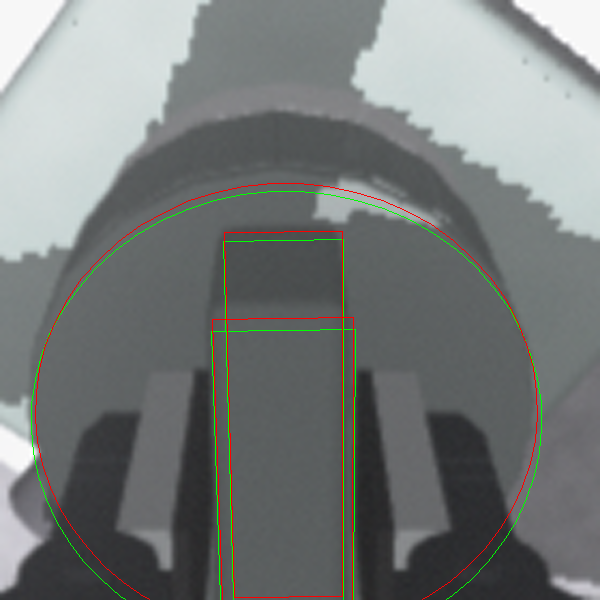

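View pics/l33.png

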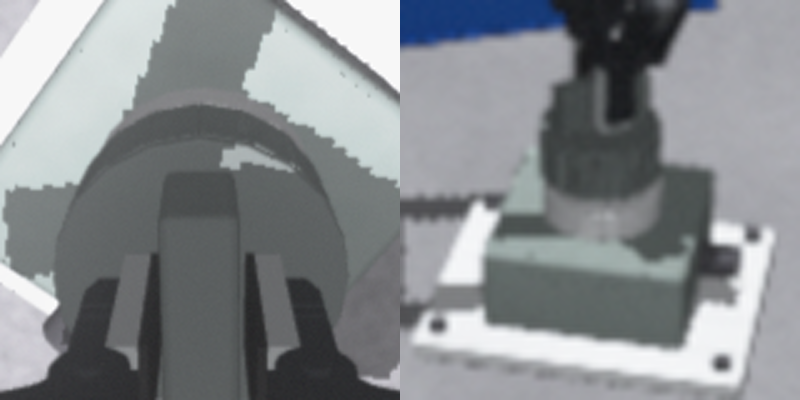

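```bash
cat > snap.py <<'E'
from h import *
import pickle
c=cam("wrist");crop(c,"pics/w_%s.png"%__import__("sys").argv[1],200,150,350,290,5)
pickle.dump({k:c[k] for k in("wc","f","cx","cy")},open("c32.pkl","wb"))
d=cam("side");crop(d,"pics/s_%s.png"%__import__("sys").argv[1],260,173,320,233,10)
pickle.dump({k:d[k] for k in("wc","f","cx","cy")},open("d32.pkl","wb"))
E
python3 snap.py 33
```

```text
(no output)
```

View pics/w_33.png

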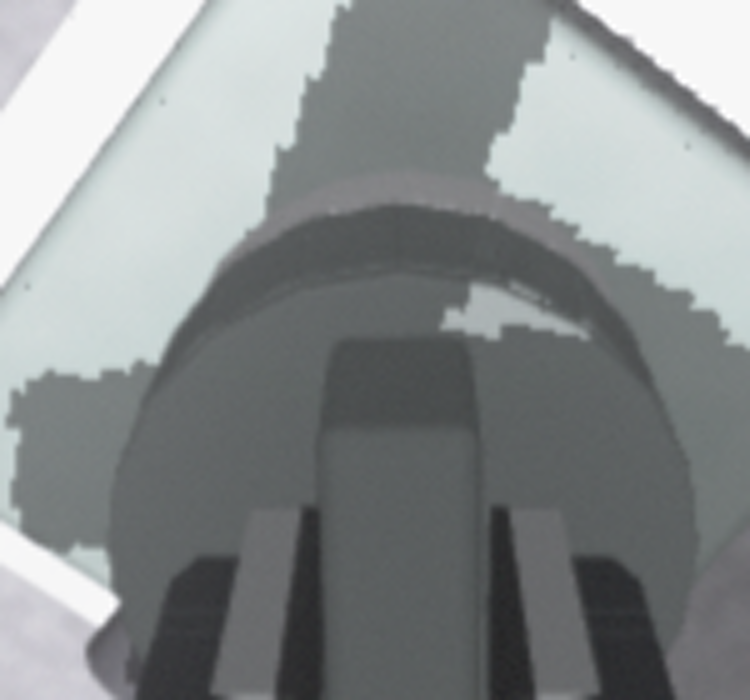

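View pics/s_33.png

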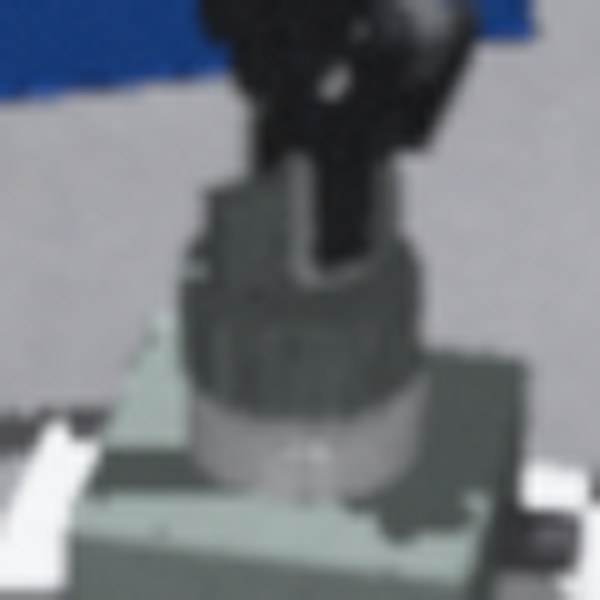

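```bash
python3 - <<'E'
s=open("fit.py").read()
import re
s=re.sub(r"disc=W\(.*\)","disc=W([(400,273),(250,308),(160,385),(110,510),(688,470),(650,385),(590,322)])",s)
s=s.replace("(322,298)","(318,430)").replace("(490,295)","(481,428)").replace("(336,224)","(333,342)").replace("(482,222)","(469,340)")
s=re.sub(r"sk=S\(.*\)","sk=S([(190,372),(250,410),(300,420),(350,414),(424,372)])",s)
open("fit.py","w").write(s)
E
python3 fit.py
```

```text
[ 0.5395  0.0341  0.1262  0.1937 -1.1391 12.9973  0.0165 -0.723   0.9689
 -0.2564  0.5409  0.0346] 7.577902849458644
h 0.022172987124585333
[7.85552363e-04 7.09158463e-04 1.71991936e-03 9.34955868e-01
 9.76006214e-01 7.86880838e-01]
[ 0.5395  0.0342  0.126   0.1138 -1.0703 13.0594  0.0159 -0.7147  0.9708
 -0.2754  0.5409  0.0346] 7.568347838564715
h 0.02201718609814464
[7.62950714e-04 7.16574081e-04 1.57638625e-03 9.23105555e-01
 9.65254615e-01 8.93800371e-01]
[ 0.38  1.13  0.79  0.19  0.75  0.73  1.82 -0.44  0.17  0.6  -0.   -0.56
 -1.56  0.43 -1.65  0.04  0.2   0.08  0.05  0.28  0.22  0.42  0.17  0.1
  0.01 -0.48  0.65 -0.18 -0.59 -0.19 -0.94 -0.3 ]
```

```bash
python3 -m jog '[[0,0,0,2,0.2],[0,0,0,2,0.2],[0,0,0,2,0.2],[0,0,0,2,0.2],[0,0,0,2,0.2],[0,0,0,2,0.2],[0,0,0,2,0.2],[0,0,0,2,0.2],[0,0,0,2,0.2],[0,0,0,2,0.2]]';python3 look.py 34; python3 -m jog '[[0,0,0,2,0.2],[0,0,0,2,0.2],[0,0,0,2,0.2],[0,0,0,2,0.2],[0,0,0,2,0.2]]';python3 look.py 35; python3 -c "
import cv2;cv2.imwrite('pics/l345.png',cv2.resize(cv2.vconcat([cv2.imread('pics/l34.png'),cv2.imread('pics/l35.png')]),(600,600)))"
```

```text
t: 29.95
tool_pos: [0.5419, 0.0345, 0.1887]
tcp_rot: [-1.104, 1.273, 1.104]
ft_force: [0.3, 0.0, 1.5]
width: 0.017
{'t': 29.95, 'tool_pos': [0.5419, 0.0345, 0.1887], 'ft_force': [0.3319, 0.0202, 1.4791], 'torque': [0.021, -0.1144, 0.0236], 'width': 0.017} q6 -1.571 yaw 81.9
t: 30.68
tool_pos: [0.5419, 0.0346, 0.1887]
tcp_rot: [-0.973, 1.342, 0.973]
ft_force: [0.6, 0.2, 0.3]
width: 0.0171
{'t': 30.675, 'tool_pos': [0.5419, 0.0346, 0.1887], 'ft_force': [0.6316, 0.1912, 0.2813], 'torque': [0.0523, -0.1263, 0.0928], 'width': 0.0171} q6 -1.396 yaw 71.9
```

View pics/l345.png

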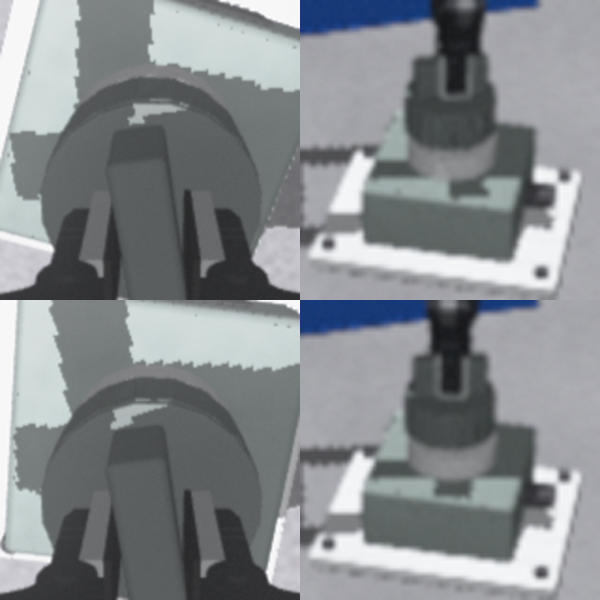

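```bash
for i in 1 2 3; do python3 -m jog '[[0,0,0,1,0.2],[0,0,0,1,0.2]]' >/dev/null; python3 -c "
from cell import bot;import numpy as np;s=bot.sense();print(s['t'],np.round(s['torque'],3),np.round(s['ft_force'],2))"; done; python3 snap.py 36;python3 look.py 36
```

```text
31.025 [ 0.078 -0.094  0.019] [ 0.66 -0.03  0.79]
31.275 [ 0.041 -0.077  0.046] [0.85 0.16 0.72]
31.525 [ 0.096 -0.128  0.073] [-0.22  0.01 -0.47]
{'t': 31.625, 'tool_pos': [0.5418, 0.0345, 0.1887], 'ft_force': [0.7704, -0.4619, -0.1305], 'torque': [0.0186, -0.0636, -0.0303], 'width': 0.017} q6 -1.293 yaw 66.0
```

View pics/s_36.png

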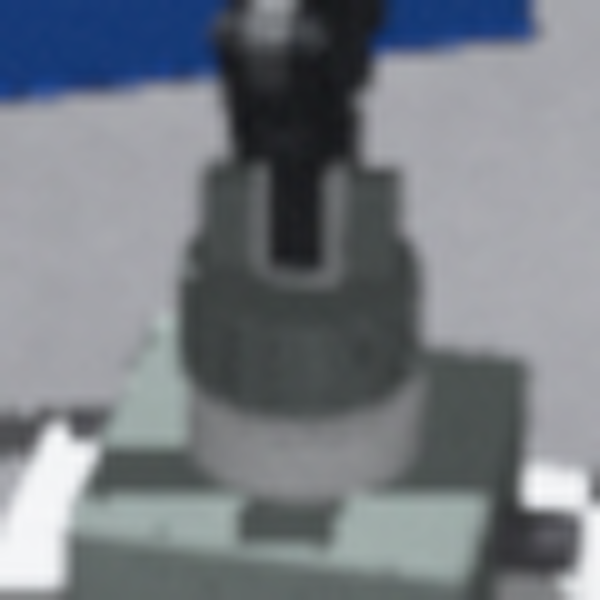

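View pics/l36.png

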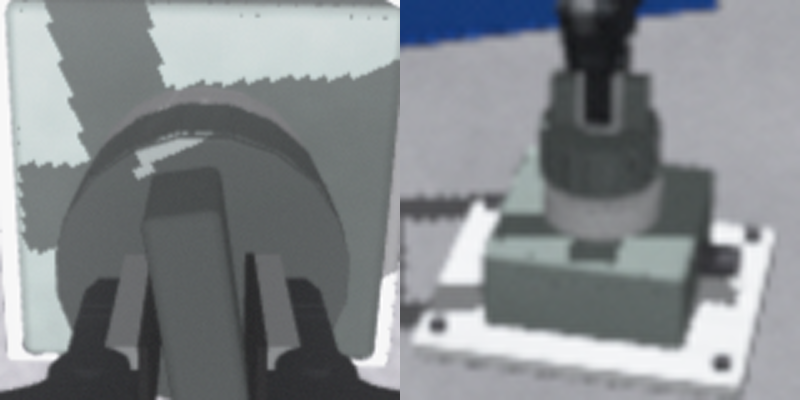

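View pics/w_36.png

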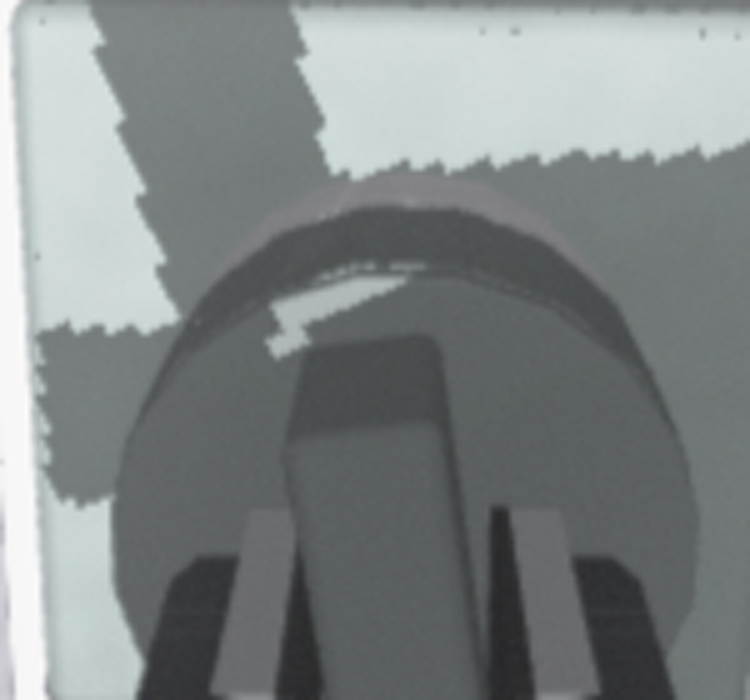

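```bash
python3 - <<'E'
s=open("fit.py").read()
import re
s=re.sub(r"disc=W\(.*\)","disc=W([(400,271),(190,350),(115,480),(112,510),(697,510),(682,430),(570,316),(480,281)])",s)
s=s.replace("(318,430)","(285,443)").replace("(481,428)","(442,422)").replace("(333,342)","(303,351)").replace("(469,340)","(438,336)")
s=re.sub(r"sk=S\(.*\)","sk=S([(188,374),(250,408),(300,418),(350,412),(420,372)])",s)
s=s.replace(",0,0,12,0",",0,0,-15,0")
open("fit.py","w").write(s)
E
python3 fit.py
```

```text
[  0.5397   0.0353   0.1255  -0.6507  -0.7719 -15.5822  -0.1696  -0.643
   0.8492  -0.2901   0.541    0.0349] 7.641640892919245
h 0.021531600343051058
[7.74815364e-04 7.03727851e-04 1.68328951e-03 9.95795852e-01
 9.01926144e-01 6.61120699e-01]
[  0.5397   0.0353   0.1255  -0.6503  -0.7703 -15.5822  -0.1684  -0.635
   0.8501  -0.2912   0.541    0.0349] 7.641702156224588
h 0.021527059484341096
[7.75186372e-04 7.03762274e-04 1.68379356e-03 9.95926570e-01
 9.02022882e-01 6.61204219e-01]
[ 0.83  1.39  0.37  0.33  0.83  1.21  0.66  0.48 -0.85  0.27  0.88 -0.17
 -0.65 -1.11  0.13 -2.06  0.09  0.34  0.03  0.1   0.1   0.3   0.37  0.28
  0.05 -0.11 -0.42  0.57 -0.19 -0.5   0.09 -0.88  0.26]
```

```bash
for i in 1 2 3; do python3 -m jog '[[0,0,0,2,0.2],[0,0,0,2,0.2]]' >/dev/null; python3 -c "
from cell import bot;import numpy as np;s=bot.sense();print(s['t'],np.round(s['torque'],3),np.round(s['ft_force'],2))"; done; python3 snap.py 37
```

```text
31.975 [ 0.027 -0.024  0.028] [-0.3  -0.   -0.56]
32.225 [ 0.031  0.012 -0.013] [ 0.6   0.37 -0.07]
32.475 [-0.009 -0.039  0.02 ] [ 0.42 -1.04  0.08]
```

View pics/w_37.png

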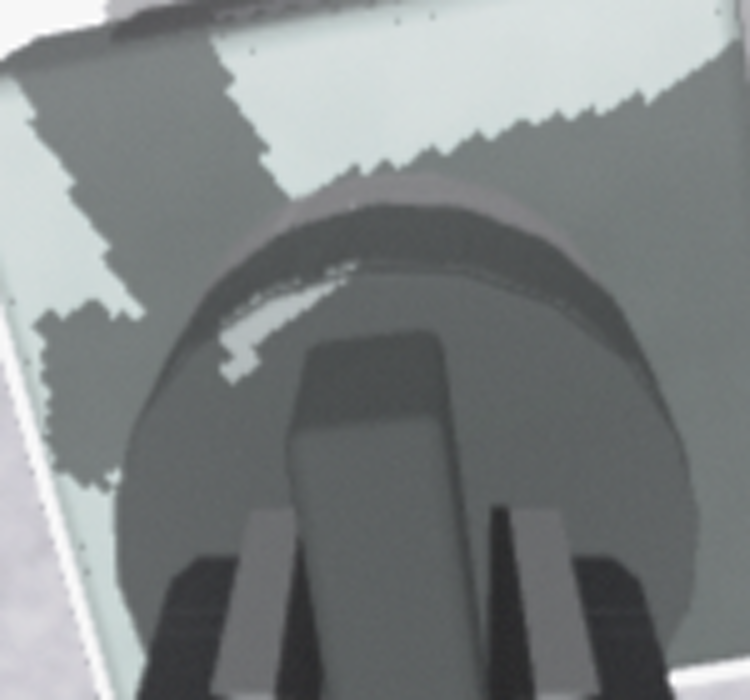

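View pics/s_37.png

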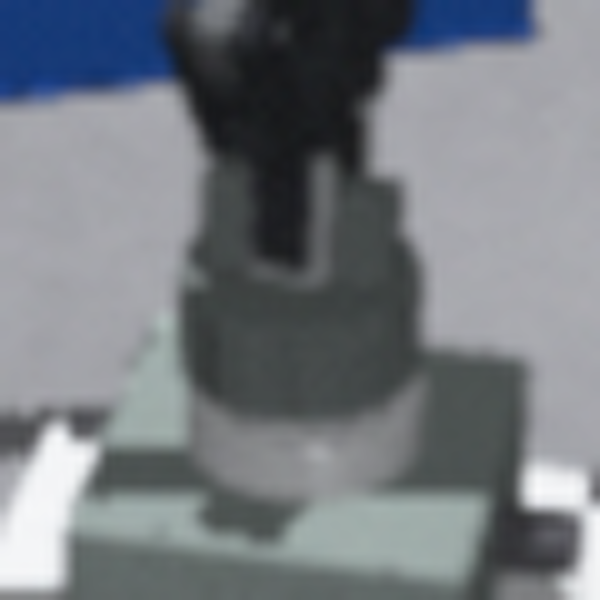

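```bash
for i in 1 2 3 4 5; do python3 -m jog '[[0,0,0,2,0.2],[0,0,0,2,0.2]]' >/dev/null; python3 -c "
from cell import bot;import numpy as np;s=bot.sense();print(s['t'],np.round(s['torque'],3),np.round(s['ft_force'],2))"; done; python3 snap.py 38
```

```text
32.825 [-0.012 -0.011  0.032] [0.11 0.14 0.21]
33.075 [ 0.039  0.009 -0.005] [-0.79  0.47 -0.88]
33.325 [-0.018  0.    -0.027] [ 0.36 -0.14 -0.64]
33.575 [ 0.001  0.008 -0.018] [-0.45  0.47 -0.29]
33.825 [-0.038 -0.008  0.028] [-0.18 -0.15 -0.31]
```

View pics/w_38.png

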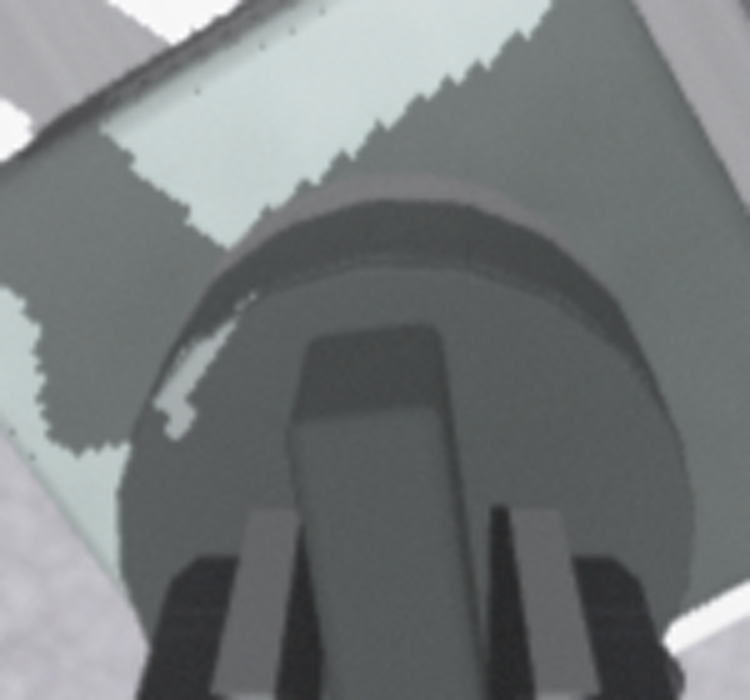

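View pics/s_38.png

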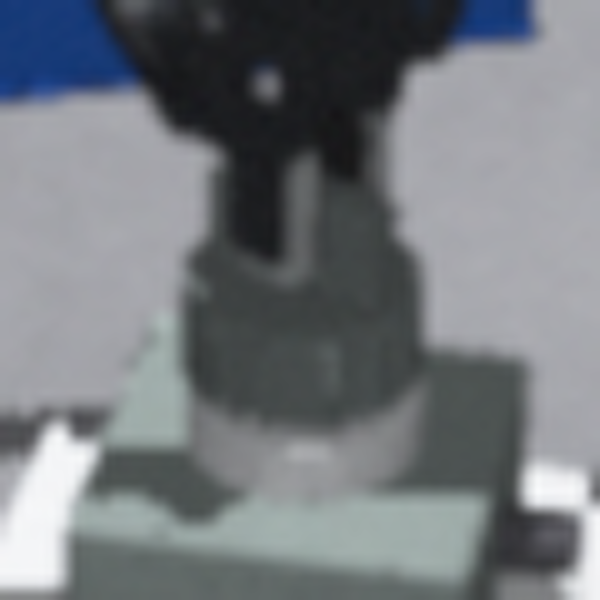

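```bash
for i in 1 2 3 4 5; do python3 -m jog '[[0,0,0,2,0.2],[0,0,0,2,0.2]]' >/dev/null; python3 -c "
from cell import bot;import numpy as np;s=bot.sense();print(s['t'],np.round(s['torque'],3),np.round(s['ft_force'],2))"; done; python3 snap.py 39
```

```text
34.175 [-0.022 -0.01   0.019] [ 0.17  0.43 -0.14]
34.425 [-0.021  0.005  0.029] [-0.43  0.26  0.46]
34.675 [0.063 0.039 0.018] [-0.47 -0.26 -0.25]
34.925 [-0.035 -0.032 -0.052] [-0.03 -0.72 -0.43]
35.175 [-0.062  0.021  0.034] [0.11 0.28 0.1 ]
```

View pics/w_39.png

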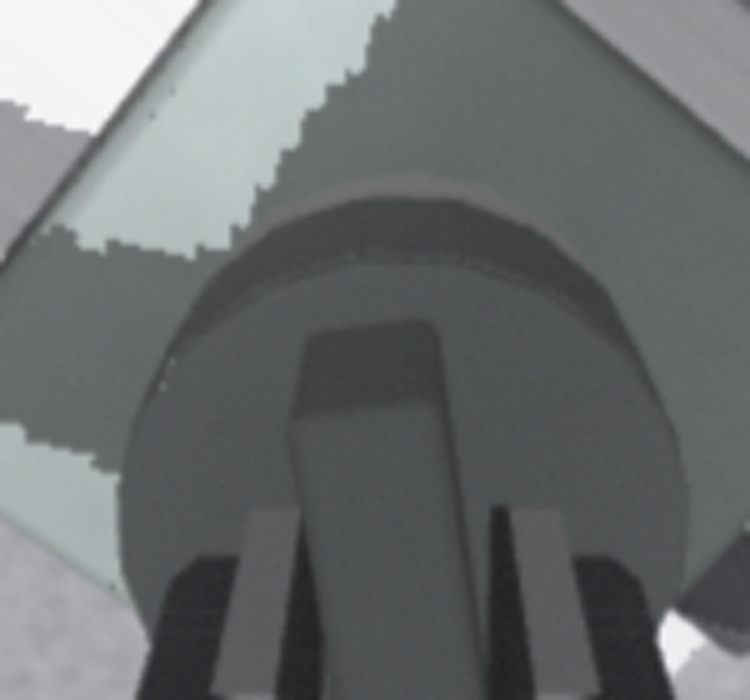

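View pics/s_39.png

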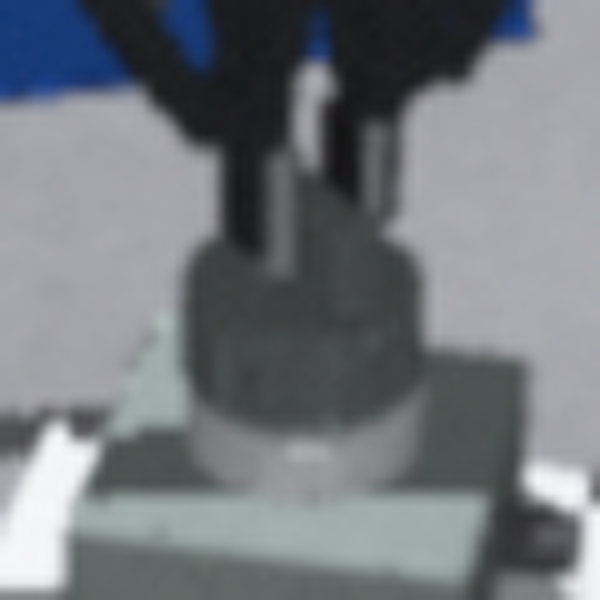

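```bash
for i in 1 2 3 4 5; do python3 -m jog '[[0,0,0,1,0.2],[0,0,0,1,0.2]]' >/dev/null; python3 -c "
from cell import bot;import numpy as np;s=bot.sense();print(s['t'],np.round(s['torque'],3),np.round(s['ft_force'],2))"; done; python3 look.py 40
```

```text
35.525 [-0.045 -0.011  0.015] [-0.27 -0.32 -0.29]
35.775 [-0.07  -0.046  0.078] [ 0.09 -1.39  0.15]
36.025 [-0.124  0.035 -0.   ] [-0.19 -0.47 -0.32]
36.275 [-0.086  0.067  0.07 ] [-0.79 -0.85 -0.07]
36.525 [-0.177  0.124  0.085] [-0.04  0.05  0.03]
{'t': 36.525, 'tool_pos': [0.5418, 0.0345, 0.1887], 'ft_force': [-0.0412, 0.0548, 0.0263], 'torque': [-0.1765, 0.1237, 0.0847], 'width': 0.0174} q6 -0.211 yaw 3.9
```

```bash
cat > tq.py <<'E'
from cell import bot;import numpy as np
s=bot.sense();print(round(s['t'],2),np.round(s['torque'],3),np.round(s['ft_force'],2),round(s["width"],4))
E
for i in 1 2 3; do python3 -m jog '[[0,0,0,0,0.2]]' >/dev/null; python3 tq.py; done;  python3 -m jog '[[0,0,0,1,0.2],[0,0,0,1,0.2]]' >/dev/null; for i in 1 2 3; do python3 -m jog '[[0,0,0,0,0.2]]' >/dev/null; python3 tq.py; done; python3 snap.py 41
```

```text
36.75 [-0.271  0.129  0.068] [-0.09 -0.92  0.52] 0.0174
36.88 [-0.234  0.202  0.067] [-0.93 -1.46  0.47] 0.0166
37.0 [-0.217  0.202  0.043] [-1.19 -1.19  1.72] 0.0169
37.38 [-0.378  0.363  0.209] [-1.65 -2.91  1.31] 0.0172
37.5 [-0.396  0.276  0.269] [-1.58 -2.47  0.89] 0.0176
37.62 [-0.461  0.275  0.157] [-1.64 -2.81  1.57] 0.0171
```

View pics/w_41.png

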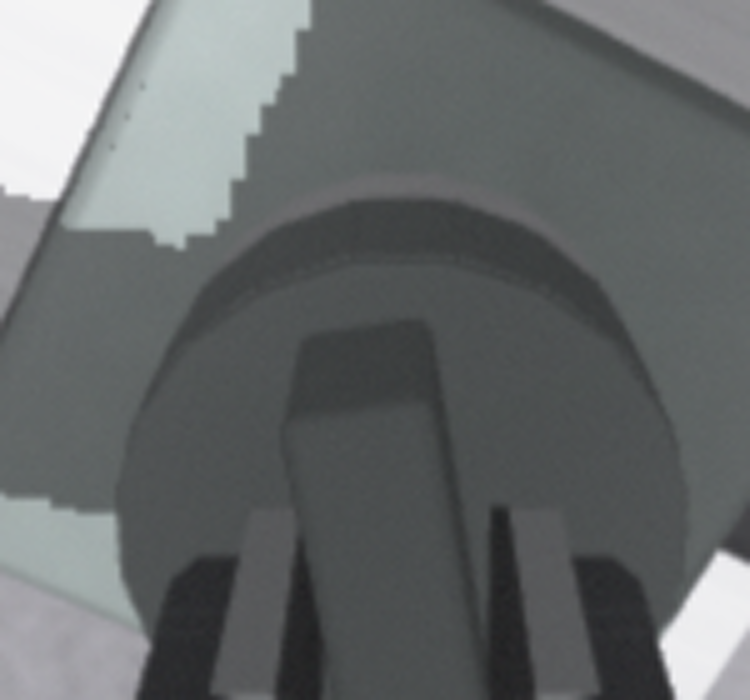

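View pics/s_41.png

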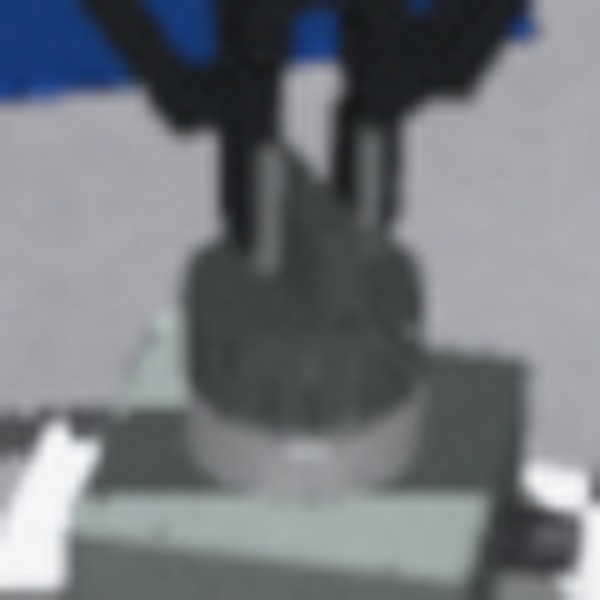

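```bash
python3 - <<'E'
s=open("fit.py").read()
import re
s=re.sub(r"disc=W\(.*\)","disc=W([(400,263),(200,335),(118,480),(687,490),(670,420),(570,308),(480,271)])",s)
s=s.replace("(285,443)","(284,420)").replace("(442,422)","(431,400)").replace("(303,351)","(302,337)").replace("(438,336)","(427,320)")
s=re.sub(r"sk=S\(.*\)","sk=S([(188,388),(250,424),(305,434),(360,426),(424,388)])",s)
s=s.replace(",0,0,-15,0",",0,0,-78,0")
open("fit.py","w").write(s)
E
python3 fit.py
for i in 1 2 3; do python3 -m jog '[[0,0,0,0,0.2]]' >/dev/null; python3 tq.py; done
```

```text
[ 5.40900e-01  3.56000e-02  1.20200e-01 -1.81140e+00  1.06500e-01
 -7.85227e+01 -3.13100e-01 -2.78600e-01  7.67900e-01 -2.56400e-01
  5.41300e-01  3.50000e-02] 5.354260249546894
h 0.016249726783081453
[5.97566808e-04 6.52669008e-04 1.35286304e-03 8.31581737e-01
 7.69385855e-01 6.39445088e-01]
[ 5.40900e-01  3.56000e-02  1.20300e-01 -1.81550e+00  1.08100e-01
 -7.85227e+01 -3.14700e-01 -2.87100e-01  7.67500e-01 -2.55000e-01
  5.41300e-01  3.50000e-02] 5.3542464940983185
h 0.01625743405265459
[5.97482720e-04 6.52821185e-04 1.35444775e-03 8.31575786e-01
 7.69940049e-01 6.37846281e-01]
[ 0.28  0.91  0.33  0.37  0.64  0.75  0.45 -1.16  0.51  1.14 -0.49 -1.01
 -0.59  0.73 -1.48  0.11  0.3   0.05  0.17  0.22  0.3   0.36  0.28  0.03
 -0.21 -0.19  0.51 -0.17 -0.16  0.2  -0.31  0.39]
37.85 [-0.507  0.396  0.189] [-1.85 -3.98  1.34] 0.0171
37.98 [-0.534  0.384  0.232] [-3.37 -2.89  0.91] 0.0171
38.1 [-0.556  0.346  0.221] [-2.39 -3.93  0.9 ] 0.0173
```

```bash
python3 -m jog '[[0,0,0,0,0.3],[0,0,0,0,0.45],[0,0,0,0,0.5],[0,0,0,0,0.5]]'; python3 tq.py; python3 snap.py 42; python3 -m jog '[[-0.01,0,0,0,0.5],[-0.02,0,0,0,0.5],[-0.03,0,0,0,0.5],[-0.03,0,0,0,0.5],[0,0,0,0,0.5]]'; python3 look.py 43
python3 - <<'E'
from h import *
c=cam("wrist");cv2.imwrite("pics/w43.png",c["frame"]);d=cam("side");crop(d,"pics/s43.png",245,165,325,245,7)
E
```

```text
t: 38.6
tool_pos: [0.5419, 0.0346, 0.1887]
tcp_rot: [-0.027, 1.57, 0.028]
ft_force: [0.5, -0.0, -0.1]
width: 0.0431
38.6 [-0.016  0.039  0.04 ] [ 0.52 -0.   -0.13] 0.0431
t: 39.33
tool_pos: [0.5432, 0.0344, 0.2819]
tcp_rot: [-0.028, 1.564, 0.027]
ft_force: [-0.1, 0.4, -0.7]
width: 0.0425
{'t': 39.325, 'tool_pos': [0.5432, 0.0344, 0.2819], 'ft_force': [-0.1326, 0.4026, -0.6525], 'torque': [0.041, 0.0273, -0.0007], 'width': 0.0425} q6 -0.177 yaw 2.0
```

View pics/w_42.png

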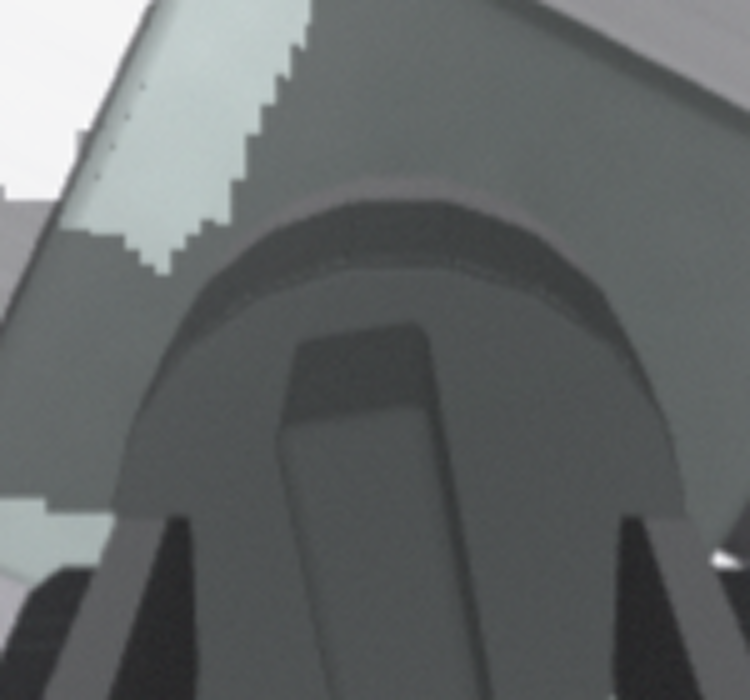

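View pics/w43.png

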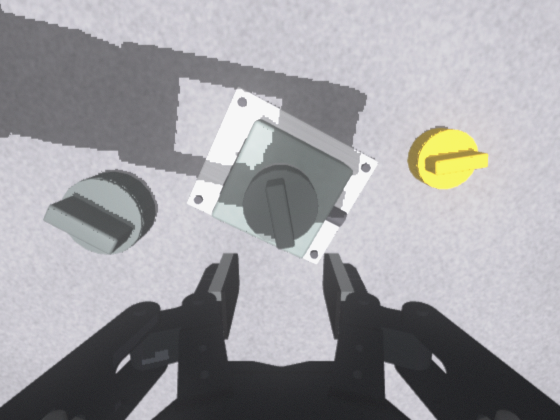

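View pics/s43.png

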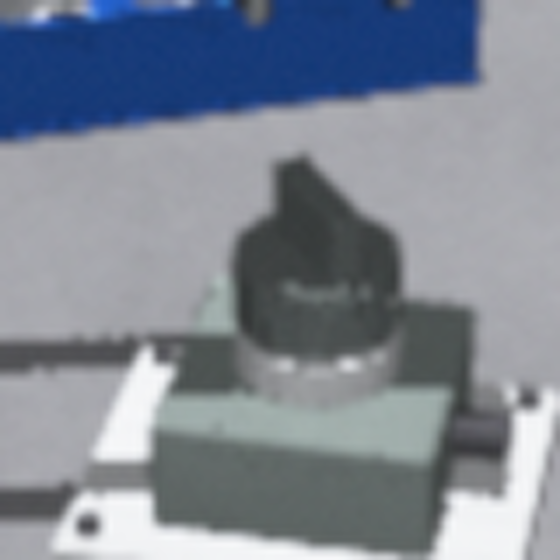

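```bash
python3 -c "
from cell import bot
print(bot.sign_off())"
```

```text
the job is handed in; nothing more can be done
None
```

The cap is screwed down level and snug, released, and the job was handed in at about 39 s. No verdict came back.

**What I did:**
- **Backward turn:** I held the bar loosely (17 mm gap) and turned it back until the cap dropped. It first hung tilted on one lug. I jiggled it, then pressed lightly on the high side; it settled level at about 22 mm above the rim.
- **Forward turn:** I turned it forward about 90°. It sank steadily after roughly the first 28° and then clamped. I stopped, opened the fingers and backed off about 9 cm.

**Last checks:**
- **Torque:** about 0.21 N m on average just before release, with single readings from 0.16 to 0.27. That is inside the 0.12 to 0.3 range.
- **Height and level:** the picture fit gives 16.3 ± 1.4 mm above the rim (17 expected) and about 1.8° of tilt, with roughly 1° of fit error. The side picture looks level.
- **After release:** the cap kept its angle and height, and the force on the tool is back to zero. The yellow cap and the larger grey cap look as they were; I did not recheck the tray, bottle and screwdriver individually.

**What did not go cleanly:**
- While looking for the drop I touched the backward block, with about 0.3 N m.
- The levelling press briefly reached about 10 N, below the 40 N limit.
- The cap did not sink over the first 28° of forward turn. I took this as free travel before the thread engaged.

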